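Clip, scan and free a picture slide

ROBOT

A 6-joint arm with a two-finger parallel gripper is mounted at the origin on the work surface. World frame = base frame: x ahead of the robot, y to its left, z up, the work surface at z = 0. Lengths are in m, angles in rad, forces in N, time in s.
With the tool pointing down it reaches from about 0.375 to 0.9 m from the base axis. Payload 3.1 kg.
Tool frame: the origin (TCP) lies midway between the tips of the shut fingers; the grasp point (between the pads) lies pinch_z behind it (pinch_z is the distance from the TCP to the grasp point, in m); y points along the fingers, z is the direction in which the jaws open and shut, and the axes are right-handed (so a half turn about y gives the same grasp; the last joint's range is limited). The gripper opens to 87 mm and grips with 3 to 60 N. Pads are 19 mm wide; open, the fingers measure 117 mm over their backs; the gripper's body (75 mm by 190 mm) begins 51 mm behind the grasp point.
Start: joints at [0.969, 0.527, 1.433, -0, 1.181, -0.178], TCP at [0.257, 0.57, 0.223] pointing down, gripper open.
Joint ranges: [-3.08, 3.08], [-0.75, 2.2], [0.22, 2.44], [-1.43, 4.57], [0, 2.65], [-2.85, 2.85]. Speed limits (rad/s): [2.79, 2.79, 3.14, 3.14, 3.14, 3.14].

INTERFACE

Orientations are given as a unit quaternion [x, y, z, w].
In Python, from rig import get_obs, camera, hand_in, pinch_z gives the robot as it stands. The module is installed in compiled form; this text tells all that it offers.
- The arm moves only by the tool arm_command, never from a script. Its argument "plan" is a list of rows, each a list of 2 entries, a list of its own where there are three numbers: the shift along the world's x, y, z in units of 25 mm (1.0 is 25 mm), then the turn about the world's z in units of 5 degrees (1.0 is 5 degrees). A call has 1 to 5 rows; each row is the pose to reach, as a shift and turn from the pose commanded when the call began; what a row does not reach only later rows make up. A row lasts 1/10 s, in which the tool goes at most 50 mm and 8.59 degrees, less where a joint would pass 70% of its speed; a pose out of reach is approached as far as the arm can. A call with a gripper value outside its range is refused whole. "fingers" is the opening, from -1 (shut) to 1 (fully open), set as the call begins (left out, the last holds). The fingers move at their own pace and stop on an object; "force" is the grip in N (left out, the last holds). Time passes only in rows, so rows that repeat a pose let the fingers close. It gives the time, the measured TCP pose, the force and the opening at its end, in the units of the state.
- get_obs(): the state, without advancing time (a new reading comes with each control period).
- camera(name): name is "scene" or "top" or "wrist"; returns a dict with "pixels" (480x640x3 uint8, red, green, blue), "camera_matrix" (3x3 intrinsics, pixels), "R" (3x3) and "t" (3): a world point X has camera coordinates R X + t. Camera axes: x right, y down, z forward; pixel columns grow to the right and rows downward; lengths in m; the calibration is good to about 2 mm. The wrist camera is an equidistant fisheye: a pixel r from the principal point sees the ray r / f radians off the axis. A picture is of the moment at which its call begins. There is no depth.
- hand_in(): hands the job in, once; it reports no verdict.
The state is a dict: "time": time; "q": joint angles; "joint_velocities": joint speeds; "joint_torque": joint torques, N m; "position": TCP position; "tool_rot": TCP orientation; "ft_force": force on the tool from outside, world axes, zero at the start; "moment": the same for the moment, N m; "grip_width": finger opening in m.
Only numpy, scipy, OpenCV 4.12 (cv2) and the standard library are available. Lean on these libraries where they do the work, as an engineer would, in place of code of your own. Each camera call takes 0.05 s, during which the arm holds its last target.

TASK

Scan the picture slide lying on the scanner's stage. Take the spring clip by its knob, lift it a little, swing it round on its pivot screw over the slide's edge until it meets its stop, and let it down on the slide and let go; press the scan button all the way down; then swing the clip clear again, right back to its parked stop. Be gentle: feel for the stops without bending the clip sideways, do not press the slide, leave it in its corner and leave the loupe and brush alone.

Things in the scene. Friction and masses are not known exactly. Their poses are not given: they have to be found in the camera images.
- scanner: Fixed flat scanner without lid, grey box 280 (x) x 400 (y) x 55 mm high. Origin: centre of its underside, on the table; x points away from the control strip, y to the left seen from there, z up. Its flat top (deck), 55 mm above the table, carries the slide stage, the spring clip and the control strip with the scan button.
- slide_seat (a point): Point on the deck where the slide's centre lies when the slide is in its corner against the two aluminium fences (6 mm high) at its +x and +y sides. Scanner frame: (20, 20, 55) mm.
- slide: Loose picture slide, light grey rigid plate with a darker middle, 82 (scanner x) x 100 (scanner y) x 5 mm, about 100 g, glass face down on the deck. Origin: centre of its underside. It starts up to 2.2 mm short of each fence; the clip's foot pushes it home.
- clip_pivot (a point): Top of the hub on the pivot screw about which the spring clip swings (vertical axis), 14 mm above the deck. Scanner frame: (-75, -23, 69) mm. Steel pins beside the hub stop the clip's tail at either end of the swing.
- foot_on (a point): Where the centre of the clip's foot stands when the clip is swung fully on, against its stop: 80 mm from the pivot axis along the scanner's +x, 7 mm inside the slide's edge. Scanner frame: (5, -23, 66) mm.
- foot_parked (a point): Where the centre of the clip's foot stands when the clip is parked against its other stop, clear of the slide: 80 mm from the pivot axis, 1.30 rad clockwise (from above) of foot_on. Scanner frame: (-53.6, -100.1, 66) mm.
- spring_leaf: The clip's sprung steel strip, 12 x 2 mm, its underside 14 mm above the deck; x runs along it from the pivot. Origin: 12 mm from the pivot axis, 15 mm above the deck. Foot below and knob above its end. Starts up to 0.45 rad off the parked stop and stays where left. A stiff friction washer at the pivot: swinging it takes a steady 6 N at the knob, rising at once at a stop; lifting its end 5 mm takes 3.5 N, 10 mm 5.5 N.
- clip_foot (a point): Centre of the foot, a black ball of 16 mm diameter under the clip's end, 80 mm from the pivot axis. Free, its underside hangs 3 mm above the deck, 2 mm lower than the slide's top, so unless it is lifted some 3 mm or more it jams on the slide's edge, from 11 mm short of foot_on. Let down on the slide it presses with about 2.4 N.
- clip_bend (a joint): Sideways bending of the strip near the hub, rad: 0 straight, positive when its end is pushed anticlockwise (from above). Stiff: the 6 N that swing the clip bend it 0.01 rad, 12 N at the knob 0.019 rad (1.4 mm at the knob); beyond 0.02 it would stay bent.
- knob_top (a point): Centre of the top of the black round finger knob at the clip's end, 80 mm from the pivot axis. Knob: 12 mm diameter from 20 to 38 mm above the deck, over a 17 mm collar (16 to 20 mm above the deck). The top rises 2 mm when the foot is on the slide.
- scan_button (a joint): Travel of the scan button, m: 0 up, 0.006 fully down; springs back. 1.5 N to start, 5 N fully down.
- scan_button_top (a point): Centre of the top of the round grey scan button, 26 mm diameter in a black ring, 12 mm above the deck when up, pressed straight down. Scanner frame (-113, 55) mm.
- loupe: Bystander: black round magnifier, 44 mm diameter, 46 mm high, standing loose on the deck's right rear. Origin: centre of its underside.
- brush: Bystander: dust brush, about 125 mm long and 10 mm high, lying loose on the deck's left side. Origin on its underside.
Not all that is in view belongs to the job. Of the things shaped like the slide, the grey one is meant.

How it is judged:
By the outcome, as a careful person would: the job done as asked, in the order asked, and still so for the second after the job is handed in, with the robot touching nothing.
It also fails if it takes over 72 s, if anything falls off the work surface, if the arm or the gripper's body presses on something with over 40 N, if the wrist force passes 120 N, or if a joint passes its speed limit or range.

## Working session

There is one attempt and no reset: what is moved stays moved. The work goes in short steps, Python scripts to look and compute and a tool call to move; the robot and the scene stay as the last step left them, time stands still between calls to the robot, and variables do not carry over. Pictures are saved under pics/ and viewed, and the job is handed in when it is done.

Besides the shell and the picture viewer there is one more tool, called after "Call:" as a command line: name --argument value ..., lists and objects as JSON in quotes. arm_command: Moves the arm, as the interface text tells. Its arguments: {"type":"object","properties":{"plan":{"type":"array"},"fingers":{"type":"number"},"force":{"type":"number"}},"required":["plan"]}

```bash
mkdir -p pics; ls
cat > h.py <<'E'
from rig import *
import numpy as np, cv2
def snap(name,fn):
    c=camera(name); cv2.imwrite('pics/'+fn+'.png',c['pixels'][:,:,::-1]); np.savez('pics/'+fn+'.npz',K=c['camera_matrix'],R=c['R'],t=c['t'],im=c['pixels'])
    return c
E
python3 - <<'E'
from h import *
print(get_obs(),pinch_z)
for n in ['scene','top','wrist']:
    c=snap(n,n+'0'); print(n,c['camera_matrix'],c['R'],c['t'])
E
```

```text
pics
{'time': 0.0, 'q': array([ 9.68495398e-01,  5.28460722e-01,  1.43388527e+00,  9.61061861e-06,
        1.18140613e+00, -1.78519587e-01]), 'joint_velocities': array([-0.00075734, -0.00127314, -0.00103044, -0.00113252, -0.00116593,
       -0.0007722 ]), 'joint_torque': array([ 2.08615011e-04, -4.40045857e+01, -1.76588452e+01,  6.31626067e-02,
        5.82159008e-02, -1.46714096e-04]), 'position': array([0.25656987, 0.56911262, 0.2215804 ]), 'tool_rot': array([ 0.69199653, -0.14900532,  0.14841839, -0.69058685]), 'ft_force': array([-0.59586376, -0.09750317, -0.46383124]), 'moment': array([ 0.04116898, -0.04894274,  0.00115098]), 'grip_width': 0.08718098165573164} 0.0187
scene [[505.47345661   0.         316.24215347]
 [  0.         505.47345661 238.68570304]
 [  0.           0.           1.        ]] [[ 0.60435064  0.79648421  0.01931845]
 [ 0.41417432 -0.29336586 -0.86162411]
 [-0.68060262  0.52872429 -0.50717915]] [-0.40825671 -0.10269415  1.24885374]
top [[535.65727807   0.         314.5259503 ]
 [  0.         535.65727807 249.36777836]
 [  0.           0.           1.        ]] [[-0.01844955 -0.99950994  0.02528819]
 [-0.99565943  0.01605903 -0.09167554]
 [ 0.0912245  -0.0268698  -0.99546778]] [0.1025908  0.53881268 1.1141303 ]
wrist [[371.64829954   0.         322.98531086]
 [  0.         371.64829954 239.16544344]
 [  0.           0.           1.        ]] [[ 0.41106992  0.91160191 -0.00186754]
 [ 0.88200997 -0.39720656  0.25354558]
 [ 0.23039084 -0.10587215 -0.96732164]] [-0.6242123  -0.03126351  0.38913919]
```

View pics/scene0.png

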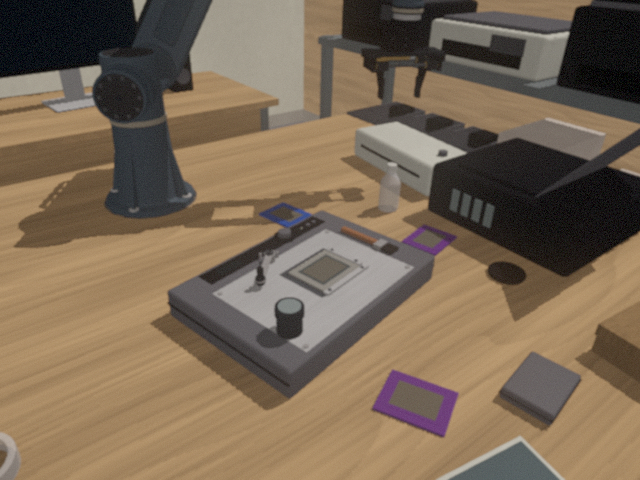

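View pics/top0.png

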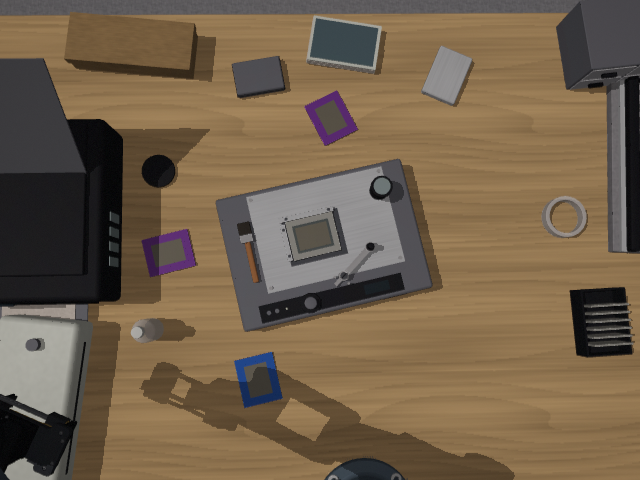

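View pics/wrist0.png

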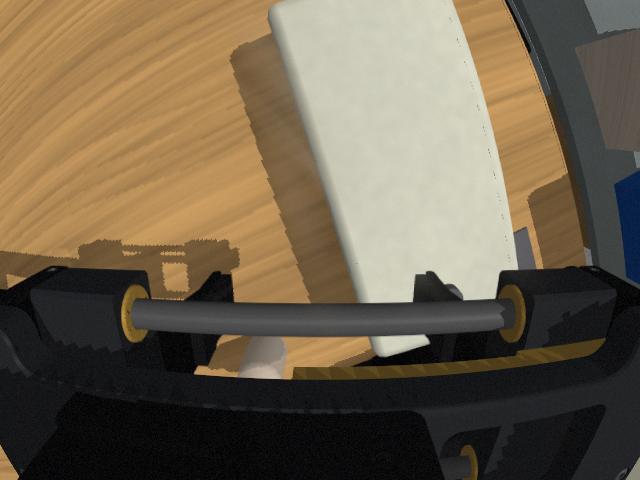

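Run:
```python
from h import *
a=np.load('pics/top0.npz')['im'][150:340,205:445,::-1]
cv2.imwrite('pics/topc.png',cv2.resize(a,None,fx=3.3,fy=3.1,interpolation=cv2.INTER_CUBIC)) if 0 else cv2.imwrite('pics/topc.png',cv2.resize(a,None,fx=3,fy=3,interpolation=cv2.INTER_CUBIC))
a=np.load('pics/scene0.npz')['im'][205:395,165:440,::-1]
cv2.imwrite('pics/scenec.png',cv2.resize(a,None,fx=2.9,fy=2.9,interpolation=cv2.INTER_CUBIC))
```

```text
(no output)
```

View pics/topc.png

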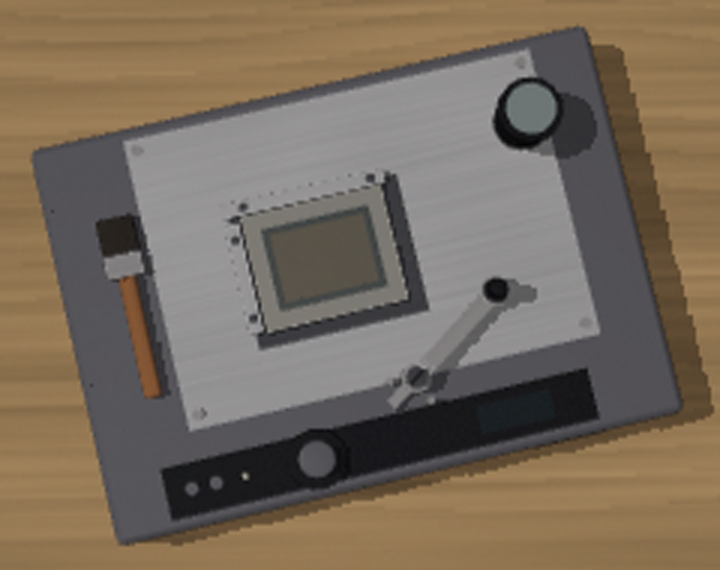

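View pics/scenec.png

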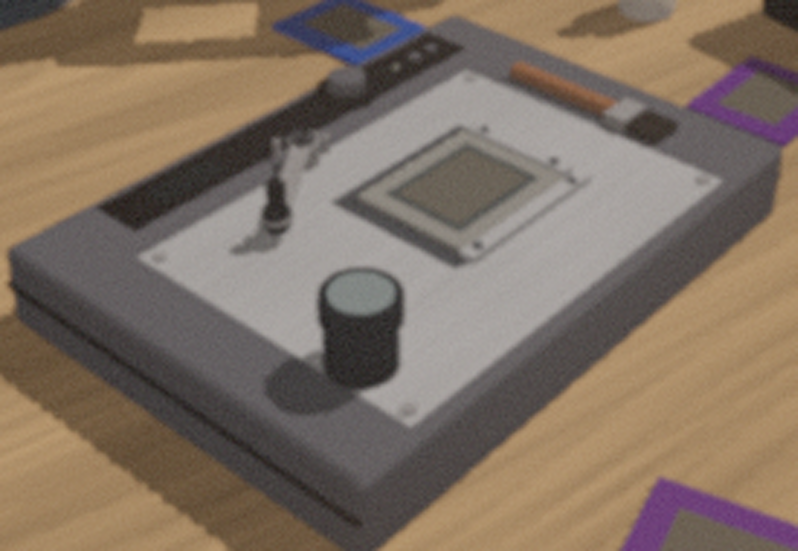

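```bash
cat >> h.py <<'E'
def load(fn): 
    d=np.load('pics/'+fn+'.npz'); return d['K'],d['R'],d['t']
def proj(cam,X):
    K,R,t=cam; p=R@X+t; return (K@(p/p[2]))[:2]
def projf(cam,X):
    K,R,t=cam; p=R@X+t; th=np.arctan2(np.hypot(p[0],p[1]),p[2]); u=p[:2]/np.hypot(p[0],p[1]); return K[:2,2]+K[0,0]*th*u
def ray(cam,uv,fish=False):
    K,R,t=cam; q=(np.array(uv)-K[:2,2])/K[0,0]
    if fish:
        r=np.hypot(*q); d=np.array([*(q/r*np.sin(r)),np.cos(r)])
    else: d=np.array([*q,1])
    return -R.T@t, R.T@d/np.linalg.norm(d)
def tri(rs):
    A=0;b=0
    for o,d in rs:
        P=np.eye(3)-np.outer(d,d); A=A+P; b=b+P@o
    x=np.linalg.solve(A,b); return x,[np.linalg.norm((np.eye(3)-np.outer(d,d))@(x-o)) for o,d in rs]
def planez(r,z):
    o,d=r; return o+d*(z-o[2])/d[2]
E
python3 - <<'E'
from h import *
from scipy.optimize import least_squares
T=load('top0');S=load('scene0')
ct=lambda p:np.array(p)/3+[205,150]; cs=lambda p:np.array(p)/2.9+[165,205]
pts=[((140,200),(35,150),(780,150)),((140,-200),(583,28),(362,490)),((-140,-200),(681,408),(12,255)),((-140,200),(120,543),(455,17))]
btn=((317,458),(346,80))
def f(v):
    c,s=np.cos(v[2]),np.sin(v[2]); r=[]
    for m,a,b in pts:
        x,y=np.array(m)/1000; X=np.array([v[0]+c*x-s*y,v[1]+s*x+c*y,v[3]])
        r+=[*(proj(T,X)-ct(a)),*(proj(S,X)-cs(b))]
    return np.array(r)
o=least_squares(f,[.45,0,.2,.055]);print(o.x,o.fun.round(1))
v=o.x;c,s=np.cos(v[2]),np.sin(v[2])
for n,a,b in [('btn',*btn),('knob',(496,289),(275,183))]:
    X,e=tri([ray(T,ct(a)),ray(S,cs(b))]); d=X[:2]-v[:2]
    print(n,X,e,'scanner',c*d[0]+s*d[1],-s*d[0]+c*d[1])
for x,y,z in [(-75,-23,69),(5,-23,93),(-53.6,-100.1,93),(-113,55,67)]:
    print((x,y,z),v[0]+(c*x-s*y)/1000,v[1]+(s*x+c*y)/1000)
E
```

```text
[0.55084954 0.07718322 0.21505908 0.04761955] [-3.   0.1  1.7  0.5 -0.6 -1.5 -0.6  1.8 -0.3  0.6 -3.7 -0.5 -1.8  0.9
 -0.9 -0.2]
btn [0.42927124 0.10554528 0.06495766] [np.float64(0.001622948555220574), np.float64(0.0016229485552205567)] scanner -0.11272498728484724 0.05365413808281094
knob [ 0.53930575 -0.01613876  0.08965942] [np.float64(0.00105499175009437), np.float64(0.0010549917500943856)] scanner -0.031193258756529375 -0.08870868568613405
(-75, -23, 69) 0.4824855742892757 0.038707666480809456
(5, -23, 93) 0.5606426772724323 0.05578007853301353
(-53.6, -100.1, 93) 0.5198461364525818 -0.032049371295243184
(-113, 55, 67) 0.4287153486213773 0.10680144616459025
```

Run:
```python
from h import *
from scipy.spatial.transform import Rotation as R
o=get_obs();M=R.from_quat(o['tool_rot']).as_matrix();print(M.round(3)); print(np.degrees(np.arctan2(M[1,2],M[0,2])))
```

```text
[[ 0.912 -0.001  0.411]
 [-0.411 -0.001  0.912]
 [-0.    -1.    -0.002]]
65.71753793775957
```

Call:
arm_command --plan '[[[11.3, -23.4, 0], -4], [[11.3, -23.4, 0], -4], [[11.3, -23.4, 0], -4], [[11.3, -23.4, 0], -4], [[11.3, -23.4, 0], -4]]' --fingers -0.3 --force 20

```text
time: 0.65
position: [0.366, 0.3428, 0.2224]
tool_rot: [0.655, -0.266, 0.266, -0.655]
ft_force: [0.5, 1.1, -0.0]
grip_width: 0.0551
```

Run:
```python
from h import *
K,R,t=load('wrist0'); print(-R.T@t, R.T@[0,0,1]); 
print(planez(ray((K,R,t),(323,100),1),0),planez(ray((K,R,t),(323,239),1),0.))
```

```text
[0.19451552 0.59781405 0.38318374] [ 0.23039084 -0.10587215 -0.96732164]
[0.15277716 0.61586653 0.        ] [0.28562018 0.55596427 0.        ]
```

Call:
arm_command --plan '[[[5.2, -12.4, 0], 0], [[5.2, -12.4, 0], 0], [[5.2, -12.4, 0], 0], [[5.2, -12.4, 0], 0], [[5.2, -12.4, 0], 0]]'

```text
time: 1.15
position: [0.4627, 0.1121, 0.2226]
tool_rot: [-0.655, 0.267, -0.267, 0.655]
ft_force: [1.2, -0.5, 0.4]
grip_width: 0.0313
```

Call:
arm_command --plan '[[[0.9, -2.8, 0], 0], [[0.9, -2.8, 0], 0], [[0.9, -2.8, 0], 0]]'

```text
time: 1.45
position: [0.4864, 0.0409, 0.2225]
tool_rot: [0.654, -0.268, 0.269, -0.654]
ft_force: [0.3, 0.2, -0.9]
grip_width: 0.0302
```

Run:
```python
from h import *
c=snap('wrist','wrist1'); print(get_obs())
```

```text
{'time': 1.5, 'q': array([-1.42285214e-01,  3.43324271e-01,  1.77048303e+00,  3.79041243e-04,
        1.02822104e+00, -9.36778257e-01]), 'joint_velocities': array([ 0.05050291, -0.01133525,  0.02549083,  0.01186119,  0.00936656,
        0.00618359]), 'joint_torque': array([-1.20356798e+00, -3.25868118e+01, -1.58493626e+01, -1.06472627e-01,
       -2.36019096e-02, -4.96827182e-02]), 'position': array([0.48516079, 0.04273247, 0.22233765]), 'tool_rot': array([-0.65440522,  0.2678659 , -0.26751123,  0.65455283]), 'ft_force': array([-0.15856358, -0.41227408,  0.49179838]), 'moment': array([-0.05006936,  0.00734469,  0.03984252]), 'grip_width': 0.030829652037668537}
```

View pics/wrist1.png

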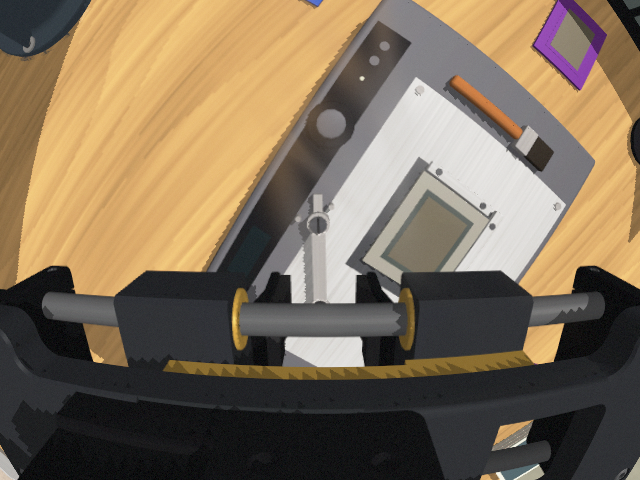

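Run:
```python
from h import *
a=np.load('pics/wrist1.npz')['im'][0:300,190:610,::-1]
a=cv2.resize(a[95:295,80:330],None,fx=3.2,fy=3,interpolation=cv2.INTER_CUBIC); cv2.imwrite('pics/w1c.png',a)
```

```text
(no output)
```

View pics/w1c.png

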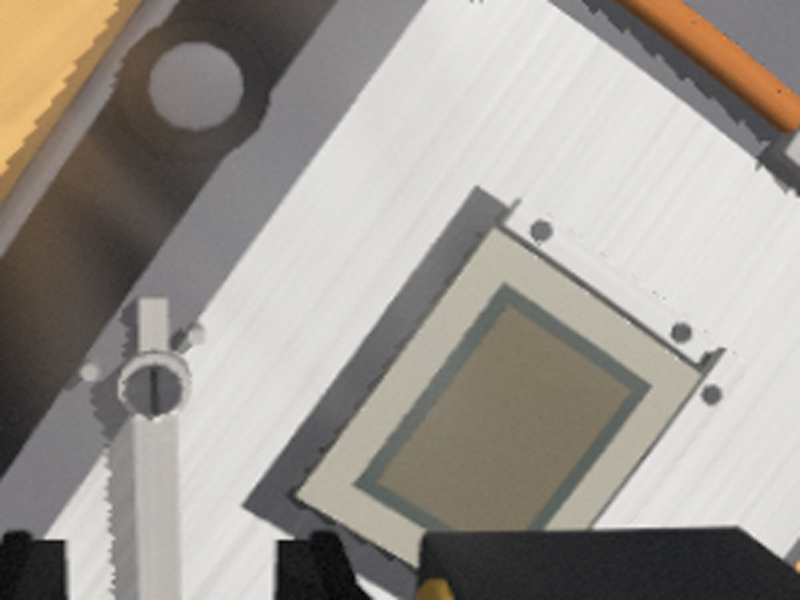

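Run:
```python
from h import *
from scipy.optimize import least_squares
T=load('top0');S=load('scene0');W=load('wrist1')
hub=(155/3.2+270,387/3+95); btn=(196/3.2+270,86/3+95)
H=planez(ray(W,hub,1),.069);B=planez(ray(W,btn,1),.067)
print('wrist hub',H,'btn',B, np.hypot(*(H-B)[:2]),'exp',np.hypot(38,78))
d=(B-H)[:2]; yaw=np.arctan2(d[1],d[0])-np.arctan2(78,-38); print('yaw',yaw)
ct=lambda p:np.array(p)/3+[205,150]; cs=lambda p:np.array(p)/2.9+[165,205]
print('tri btn W+T',tri([ray(W,btn,1),ray(T,ct((317,458)))]),'W+S',tri([ray(W,btn,1),ray(S,cs((346,80)))]))
print('tri hub W+T',tri([ray(W,hub,1),ray(T,ct((418,377)))]))
print('knob T',planez(ray(T,ct((496,289))),.093),'S',planez(ray(S,cs((275,183))),.093))
print('btn T',planez(ray(T,ct((317,458))),.067),'S',planez(ray(S,cs((346,80))),.067),'hubT',planez(ray(T,ct((418,377))),.069))
```

```text
wrist hub [0.4845317 0.0379548 0.069    ] btn [0.43072635 0.10622639 0.067     ] 0.08692539765751993 exp 86.76404785393545
yaw 0.21410858806541766
tri btn W+T (array([0.4298539 , 0.10487944, 0.0874354 ]), [np.float64(0.0013518746344971667), np.float64(0.0013518746344971)]) W+S (array([0.4307426 , 0.10639673, 0.0653432 ]), [np.float64(9.841300138519812e-05), np.float64(9.841300138524825e-05)])
tri hub W+T (array([0.48282561, 0.03680328, 0.0720987 ]), [np.float64(0.002072883061584815), np.float64(0.002072883061584744)])
knob T [ 0.53842521 -0.01659323  0.093     ] S [ 0.5442768  -0.01782311  0.093     ]
btn T [0.42837255 0.10424079 0.067     ] S [0.43319887 0.10487931 0.067     ] hubT [0.48169936 0.03489746 0.069     ]
```

Call:
arm_command --plan '[[[2.2, -2.4, -0.5], 0], [[2.2, -2.4, -0.5], 0], [[2.2, -2.4, -0.5], 0], [[2.2, -2.4, -0.5], 0]]'

```text
time: 1.9
position: [0.539, -0.0146, 0.2095]
tool_rot: [-0.655, 0.267, -0.265, 0.655]
ft_force: [0.3, 1.1, 0.1]
grip_width: 0.0303
```

Run:
```python
from h import *
c=snap('wrist','wrist2'); o=get_obs(); print(o['position'],o['ft_force'],o['time'])
```

```text
[ 0.53845373 -0.01421693  0.20959683] [ 0.07466756 -0.15912304  0.04914363] 1.95
```

View pics/wrist2.png

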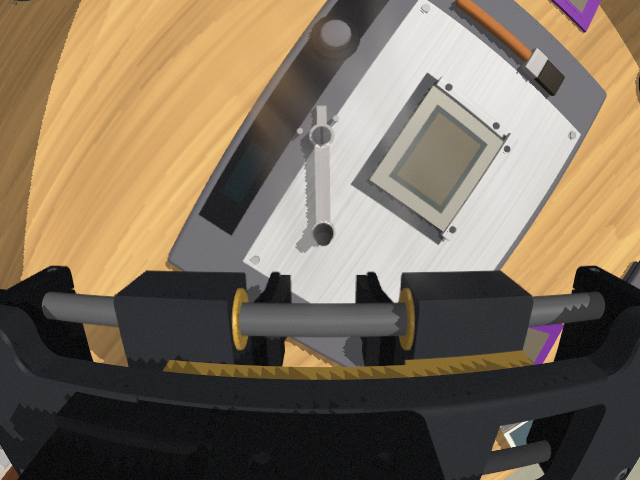

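Run:
```python
from h import *
im=np.load('pics/wrist2.npz')['im'][:,:,::-1]
a=cv2.resize(im[110:260,280:360],None,fx=4,fy=4,interpolation=cv2.INTER_CUBIC)
b=cv2.resize(im[70:250,350:520],None,fx=3,fy=3,interpolation=cv2.INTER_CUBIC)
o=np.zeros((600,320+510,3),np.uint8); o[:600,:320]=a; o[:540,320:]=b; cv2.imwrite('pics/w2c.png',o[:, :800])
```

```text
(no output)
```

View pics/w2c.png

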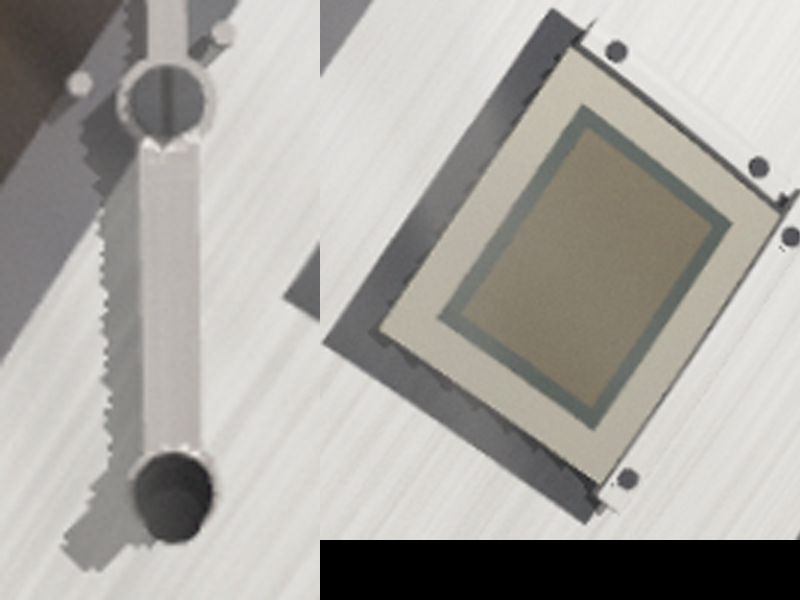

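Run:
```python
from h import *
W=load('wrist2')
print('cam',-W[1].T@W[2])
f=lambda x,y:(x/4+280,y/4+110)
H=planez(ray(W,f(167,102),1),.069);k=planez(ray(W,f(174,516),1),.093);c=planez(ray(W,f(174,490),1),.075)
print(H,k,c,np.hypot(*(k-H)[:2]),np.degrees(np.arctan2(*(k-H)[[1,0]])))
W1=load('wrist1');print('btn',planez(ray(W,(336,36),1),.067))
for X in (H,k,c): print(projf(W,X))
S=load('scene0');T=load('top0')
print(tri([ray(W,f(174,516),1),ray(S,np.array((275,183))/2.9+[165,205])]))
g=lambda x,y:((x-320)/3+350,y/3+70)
v=[*H[:2]];yaw=.2145;cc,s=np.cos(yaw),np.sin(yaw)
for n,p in [('--',(380,330)),('-+',(575,45)),('++',(783,213)),('+-',(600,485))]:
    X=planez(ray(W,g(*p),1),.060)[:2]-H[:2]; print(n,cc*X[0]+s*X[1]-.075,-s*X[0]+cc*X[1]-.023)
```

```text
cam [0.49060914 0.033403   0.37112229]
[0.48436208 0.03772886 0.069     ] [ 0.54237343 -0.01680163  0.093     ] [ 0.54178018 -0.01621279  0.075     ] 0.07961714951009943 -43.22843704900418
btn [0.43214189 0.10473982 0.067     ]
[321.75 135.5 ]
[323.5 239. ]
[323.5 232.5]
(array([ 0.5426422 , -0.0169575 ,  0.09177258]), [np.float64(7.695940629546718e-05), np.float64(7.695940629538295e-05)])
-- -0.020848737189672215 -0.03137775056975602
-+ -0.020732605944009497 0.06913629093035673
++ 0.06002678803945753 0.06949824182818384
+- 0.06019724121437432 -0.03117903313134168
```

Call:
arm_command --plan '[[[0.15, -0.1, -1.5], 0.2], [[0.15, -0.1, -3], 0.2], [[0.15, -0.1, -4.2], 0.2], [[0.15, -0.1, -4.2], 0.2], [[0.15, -0.1, -4.2], 0.2]]'

```text
time: 2.45
position: [0.5429, -0.0172, 0.1054]
tool_rot: [0.657, -0.261, 0.26, -0.657]
ft_force: [0.2, -0.0, -0.6]
grip_width: 0.0302
```

Run:
```python
from h import *
c=snap('scene','scene3');cv2.imwrite('pics/scene3c.png',cv2.resize(c['pixels'][180:330,190:370,::-1],None,fx=4,fy=4,interpolation=cv2.INTER_CUBIC))
c=snap('wrist','wrist3'); o=get_obs(); print(o['position'],o['ft_force'],o['time'])
```

```text
[ 0.54457362 -0.01797585  0.10683712] [ 0.8827825   0.25051671 -0.13188499] 2.55
```

View pics/scene3c.png

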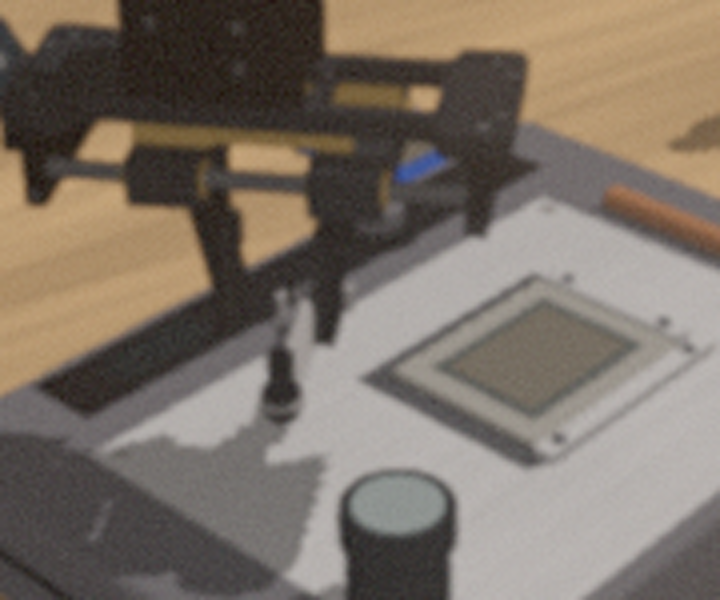

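View pics/wrist3.png

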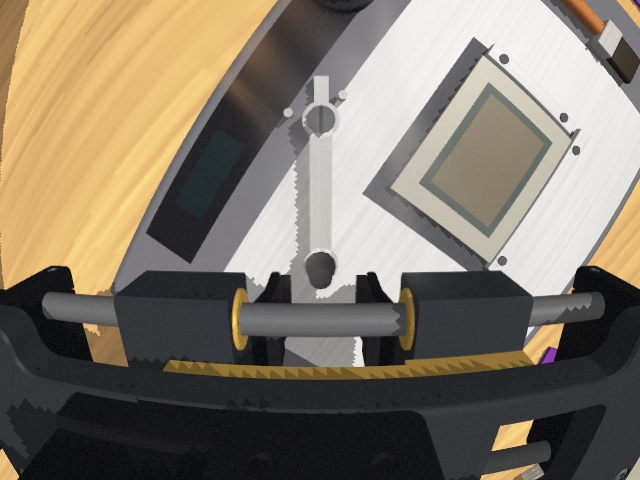

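Run:
```python
from h import *
W=load('wrist3')
H=planez(ray(W,(320.5,121.5),1),.069);k=planez(ray(W,(320,273),1),.093)
print(H,k,np.hypot(*(k-H)[:2]))
o=get_obs();print(projf(W,np.array([.5435,-.0175,.093])),projf(W,np.array([.5435,-.0175,.078])))
from scipy.spatial.transform import Rotation as R
M=R.from_quat(o['tool_rot']).as_matrix();print(M.round(3))
```

```text
[0.48482169 0.03688858 0.069     ] [ 0.53955376 -0.01477659  0.093     ] 0.07526544960806568
[321.44510296 281.82498331] [321.53384376 271.75840708]
[[ 0.729  0.003  0.685]
 [-0.685 -0.001  0.729]
 [ 0.003 -1.     0.002]]
```

Call:
arm_command --plan '[[[-0.05, 0.05, -0.5], 0], [[-0.05, 0.05, -1.0], 0], [[-0.05, 0.05, -1.1], 0], [[-0.05, 0.05, -1.1], 0]]'

```text
time: 2.95
position: [0.5424, -0.0172, 0.0777]
tool_rot: [0.657, -0.261, 0.261, -0.657]
ft_force: [-0.2, 0.1, 0.4]
grip_width: 0.0303
```

Run:
```python
from h import *
c=snap('scene','scene4');cv2.imwrite('pics/scene4c.png',cv2.resize(c['pixels'][180:330,190:370,::-1],None,fx=4,fy=4,interpolation=cv2.INTER_CUBIC))
o=get_obs(); print(o['position'],o['ft_force'],o['time'])
```

```text
[ 0.54264324 -0.01731304  0.07786373] [-0.66507829  0.46260015  0.37395727] 3.0
```

View pics/scene4c.png

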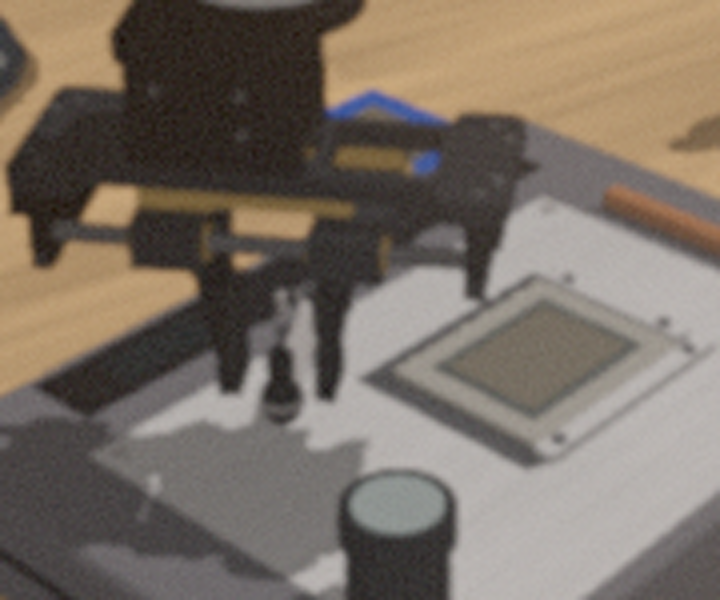

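Call:
arm_command --plan '[[[0, 0, 0], 0], [[0, 0, 0], 0], [[0, 0, 0], 0], [[0, 0, 0], 0], [[0, 0, 0], 0]]' --fingers -1 --force 15

```text
time: 3.5
position: [0.5424, -0.0175, 0.0777]
tool_rot: [0.657, -0.261, 0.261, -0.657]
ft_force: [-0.7, -1.2, 2.4]
grip_width: 0.0111
```

Call:
arm_command --plan '[[[0, 0, 0.05], 0], [[0, 0, 0.1], 0], [[0, 0, 0.1], 0]]'

```text
time: 3.8
position: [0.542, -0.0172, 0.0798]
tool_rot: [0.657, -0.261, 0.26, -0.657]
ft_force: [-0.9, -0.8, -2.5]
grip_width: 0.0109
```

Call:
arm_command --plan '[[[0, 0, 0.04], 0], [[0, 0, 0.08], 0], [[0, 0, 0.12], 0], [[0, 0, 0.16], 0], [[0, 0, 0.16], 0]]'

```text
time: 4.3
position: [0.5412, -0.0166, 0.0837]
tool_rot: [-0.657, 0.262, -0.26, 0.657]
ft_force: [-1.8, 1.3, -5.9]
grip_width: 0.011
```

Run:
```python
from h import *
c=snap('scene','scene5');cv2.imwrite('pics/scene5c.png',cv2.resize(c['pixels'][220:320,220:310,::-1],None,fx=6,fy=6,interpolation=cv2.INTER_CUBIC))
o=get_obs(); print(o['position'],o['ft_force'],o['time'],o['grip_width'])
```

```text
[ 0.54123844 -0.01664592  0.08366134] [-2.41584141  1.46629823 -5.86785779] 4.35 0.010977841415415447
```

View pics/scene5c.png

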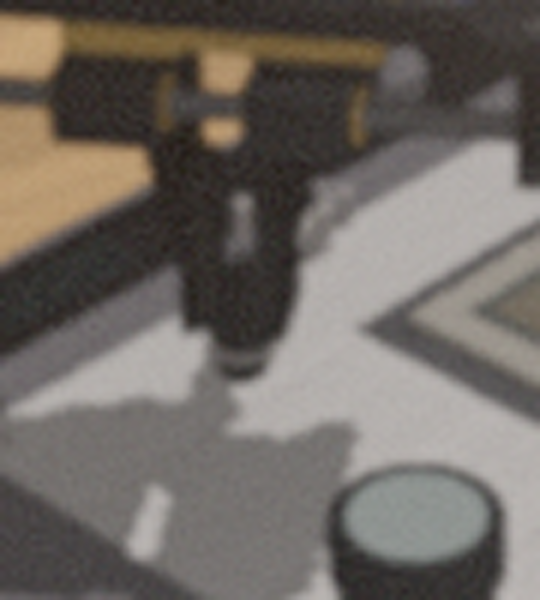

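```bash
cat > arc.py <<'E'
import numpy as np,sys
P=np.array([.4844,.0378])
def C(a,r=.0785): a=np.radians(a); return P+r*np.array([np.cos(a),np.sin(a)])
if __name__=='__main__':
    c=np.array([float(sys.argv[1]),float(sys.argv[2])]); a0=float(sys.argv[3])
    for a in map(float,sys.argv[4:]):
        print(a,((C(a)-c)/.025).round(2),round((a-a0)/5,2),C(a).round(4))
E
python3 arc.py .5426 -.0173 -43.5 -42 -39 -36 -33 -30
```

```text
-42.0 [0.01 0.1 ] 0.3 [ 0.5427 -0.0147]
-39.0 [0.11 0.23] 0.9 [ 0.5454 -0.0116]
-36.0 [0.21 0.36] 1.5 [ 0.5479 -0.0083]
-33.0 [0.31 0.49] 2.1 [ 0.5502 -0.005 ]
-30.0 [0.39 0.63] 2.7 [ 0.5524 -0.0014]
```

Call:
arm_command --plan '[[[0.02, 0.1, 0], 0.3], [[0.11, 0.23, 0], 0.9], [[0.21, 0.36, 0], 1.5]]'

```text
time: 4.65
position: [0.5471, -0.0093, 0.084]
tool_rot: [0.674, -0.216, 0.216, -0.673]
ft_force: [-4.1, -4.7, -4.0]
grip_width: 0.0113
```

```bash
python3 arc.py .5479 -.0083 -36 -33 -30 -27 -24 -21; python3 arc.py .5577 .0097 -21 -18 -15 -12 -9 -6
```

```text
-33.0 [0.09 0.13] 0.6 [ 0.5502 -0.005 ]
-30.0 [0.18 0.27] 1.2 [ 0.5524 -0.0014]
-27.0 [0.26 0.42] 1.8 [0.5543 0.0022]
-24.0 [0.33 0.57] 2.4 [0.5561 0.0059]
-21.0 [0.39 0.72] 3.0 [0.5577 0.0097]
-18.0 [0.05 0.15] 0.6 [0.5591 0.0135]
-15.0 [0.1  0.31] 1.2 [0.5602 0.0175]
-12.0 [0.14 0.47] 1.8 [0.5612 0.0215]
-9.0 [0.17 0.63] 2.4 [0.5619 0.0255]
-6.0 [0.19 0.8 ] 3.0 [0.5625 0.0296]
```

Call:
arm_command --plan '[[[0.09, 0.13, 0], 0.6], [[0.18, 0.27, 0], 1.2], [[0.26, 0.42, 0], 1.8], [[0.33, 0.57, 0], 2.4], [[0.39, 0.72, 0], 3.0]]'

```text
time: 5.15
position: [0.5571, 0.0087, 0.0839]
tool_rot: [0.697, -0.126, 0.126, -0.695]
ft_force: [-3.6, -5.3, -5.5]
grip_width: 0.0117
```

Call:
arm_command --plan '[[[0.05, 0.15, 0], 0.6], [[0.1, 0.31, 0], 1.2], [[0.14, 0.47, 0], 1.8], [[0.17, 0.63, 0], 2.4], [[0.17, 0.63, 0], 2.4]]'

```text
time: 5.65
position: [0.5616, 0.0247, 0.0839]
tool_rot: [0.706, -0.053, 0.053, -0.704]
ft_force: [-2.3, -4.8, -4.6]
grip_width: 0.0111
```

Run:
```python
from h import *
c=snap('scene','scene6');cv2.imwrite('pics/scene6c.png',cv2.resize(c['pixels'][220:320,240:370,::-1],None,fx=6,fy=6,interpolation=cv2.INTER_CUBIC))
o=get_obs(); print(o['position'],o['ft_force'],o['time'],o['grip_width'])
```

```text
[0.56160067 0.02458797 0.08395842] [-2.81881003 -4.69710607 -3.89990984] 5.7 0.011300228242400293
```

View pics/scene6c.png

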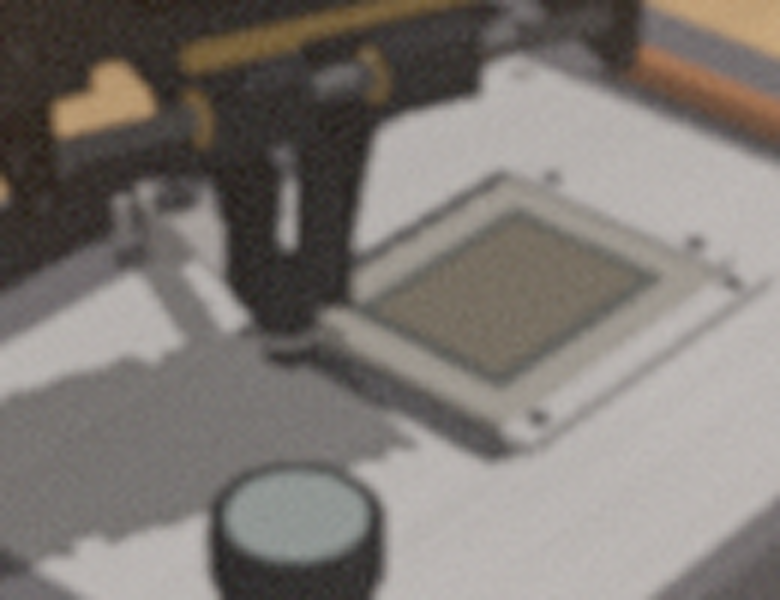

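```bash
python3 arc.py .5619 .0255 -9 -7 -5 -3 -1 1;python3 arc.py .5629 .0392 1 2.5 4 5.5 7 ;python3 arc.py .5623 .0474 7 8 9 10 11 12 13 14 15
```

```text
-7.0 [0.02 0.11] 0.4 [0.5623 0.0282]
-5.0 [0.03 0.22] 0.8 [0.5626 0.031 ]
-3.0 [0.04 0.33] 1.2 [0.5628 0.0337]
-1.0 [0.04 0.44] 1.6 [0.5629 0.0364]
1.0 [0.04 0.55] 2.0 [0.5629 0.0392]
2.5 [-0.    0.08] 0.3 [0.5628 0.0412]
4.0 [-0.01  0.16] 0.6 [0.5627 0.0433]
5.5 [-0.01  0.24] 0.9 [0.5625 0.0453]
7.0 [-0.02  0.33] 1.2 [0.5623 0.0474]
8.0 [-0.01  0.05] 0.2 [0.5621 0.0487]
9.0 [-0.01  0.11] 0.4 [0.5619 0.0501]
10.0 [-0.02  0.16] 0.6 [0.5617 0.0514]
11.0 [-0.03  0.22] 0.8 [0.5615 0.0528]
12.0 [-0.04  0.27] 1.0 [0.5612 0.0541]
13.0 [-0.06  0.32] 1.2 [0.5609 0.0555]
14.0 [-0.07  0.38] 1.4 [0.5606 0.0568]
15.0 [-0.08  0.43] 1.6 [0.5602 0.0581]
```

Call:
arm_command --plan '[[[0.02, 0.11, 0], 0.4], [[0.03, 0.22, 0], 0.8], [[0.04, 0.33, 0], 1.2], [[0.04, 0.44, 0], 1.6], [[0.04, 0.55, 0], 2.0]]'

```text
time: 6.2
position: [0.5627, 0.038, 0.0839]
tool_rot: [0.708, 0.008, -0.008, -0.706]
ft_force: [-1.6, -5.2, -6.4]
grip_width: 0.0111
```

Call:
arm_command --plan '[[[0, 0.08, 0], 0.3], [[-0.01, 0.16, 0], 0.6], [[-0.01, 0.24, 0], 0.9]]'

```text
time: 6.5
position: [0.5625, 0.0439, 0.084]
tool_rot: [0.707, 0.036, -0.036, -0.705]
ft_force: [-3.8, -6.1, -6.1]
grip_width: 0.0109
```

Call:
arm_command --plan '[[[-0.01, 0.04, 0], 0.15], [[-0.01, 0.08, 0], 0.3]]'

```text
time: 6.7
position: [0.5623, 0.0459, 0.084]
tool_rot: [0.706, 0.045, -0.045, -0.705]
ft_force: [-1.7, -5.4, -5.7]
grip_width: 0.0111
```

Call:
arm_command --plan '[[[-0.01, 0.05, 0], 0.2], [[-0.01, 0.05, 0], 0.2]]'

```text
time: 6.9
position: [0.5622, 0.0472, 0.084]
tool_rot: [0.706, 0.051, -0.051, -0.704]
ft_force: [-2.6, -4.9, -6.1]
grip_width: 0.0111
```

Call:
arm_command --plan '[[[-0.01, 0.05, 0], 0.2], [[-0.01, 0.05, 0], 0.2]]'

```text
time: 7.1
position: [0.5621, 0.0484, 0.084]
tool_rot: [0.706, 0.058, -0.057, -0.704]
ft_force: [-2.7, -4.5, -5.1]
grip_width: 0.0113
```

Call:
arm_command --plan '[[[-0.01, 0.04, 0], 0.15], [[-0.01, 0.08, 0], 0.3]]'

```text
time: 7.3
position: [0.5618, 0.0503, 0.084]
tool_rot: [0.705, 0.067, -0.066, -0.703]
ft_force: [-1.9, -6.0, -6.1]
grip_width: 0.0111
```

Call:
arm_command --plan '[[[-0.01, 0.03, 0], 0.1], [[-0.01, 0.05, 0], 0.2]]'

```text
time: 7.5
position: [0.5616, 0.0515, 0.0841]
tool_rot: [0.704, 0.073, -0.073, -0.702]
ft_force: [-1.7, -5.9, -5.4]
grip_width: 0.0112
```

Call:
arm_command --plan '[[[-0.01, 0.03, 0], 0.1], [[-0.01, 0.03, 0], 0.1]]'

```text
time: 7.7
position: [0.5614, 0.0523, 0.0841]
tool_rot: [0.704, 0.076, -0.075, -0.702]
ft_force: [-1.9, -6.2, -5.5]
grip_width: 0.0113
```

Call:
arm_command --plan '[[[-0.01, 0.03, 0], 0.1], [[-0.01, 0.03, 0], 0.1]]'

```text
time: 7.9
position: [0.5613, 0.053, 0.0841]
tool_rot: [0.704, 0.079, -0.078, -0.702]
ft_force: [-1.4, -6.6, -5.6]
grip_width: 0.0112
```

Call:
arm_command --plan '[[[-0.01, 0.03, 0], 0.1], [[-0.01, 0.03, 0], 0.1]]'

```text
time: 8.1
position: [0.5612, 0.0537, 0.0841]
tool_rot: [0.703, 0.082, -0.081, -0.701]
ft_force: [-2.0, -5.8, -5.0]
grip_width: 0.011
```

Call:
arm_command --plan '[[[0, 0.02, 0], 0.1], [[0, 0.02, 0], 0.1]]'

```text
time: 8.3
position: [0.5611, 0.0542, 0.0841]
tool_rot: [0.703, 0.085, -0.085, -0.701]
ft_force: [-1.9, -5.2, -5.8]
grip_width: 0.0111
```

Call:
arm_command --plan '[[[0, 0.02, 0], 0.1], [[0, 0.02, 0], 0.1]]'

```text
time: 8.5
position: [0.5609, 0.0548, 0.084]
tool_rot: [0.703, 0.088, -0.088, -0.701]
ft_force: [-2.4, -6.1, -5.3]
grip_width: 0.0112
```

Call:
arm_command --plan '[[[0, 0.02, 0], 0.1], [[0, 0.02, 0], 0.1]]'

```text
time: 8.7
position: [0.5608, 0.0553, 0.084]
tool_rot: [0.702, 0.091, -0.091, -0.7]
ft_force: [-1.5, -5.6, -5.9]
grip_width: 0.0112
```

Call:
arm_command --plan '[[[-0.01, 0.02, 0], 0.1], [[-0.01, 0.02, 0], 0.1]]'

```text
time: 8.9
position: [0.5607, 0.0558, 0.0841]
tool_rot: [0.702, 0.094, -0.094, -0.7]
ft_force: [-1.6, -5.7, -5.9]
grip_width: 0.0115
```

Call:
arm_command --plan '[[[0, 0.02, 0], 0.1], [[0, 0.02, 0], 0.1]]'

```text
time: 9.1
position: [0.5606, 0.0563, 0.084]
tool_rot: [0.701, 0.097, -0.097, -0.7]
ft_force: [-2.3, -4.8, -4.6]
grip_width: 0.0112
```

Call:
arm_command --plan '[[[-0.01, 0.02, 0], 0.1], [[-0.01, 0.02, 0], 0.1]]'

```text
time: 9.3
position: [0.5605, 0.0566, 0.0841]
tool_rot: [0.701, 0.1, -0.1, -0.699]
ft_force: [-1.9, -6.5, -5.7]
grip_width: 0.0114
```

Call:
arm_command --plan '[[[0, 0.02, 0], 0.1], [[0, 0.02, 0], 0.1]]'

```text
time: 9.5
position: [0.5605, 0.0568, 0.0841]
tool_rot: [0.701, 0.103, -0.103, -0.698]
ft_force: [-1.3, -8.0, -6.5]
grip_width: 0.0112
```

Run:
```python
from h import *
c=snap('scene','scene7');cv2.imwrite('pics/scene7c.png',cv2.resize(c['pixels'][220:320,240:370,::-1],None,fx=6,fy=6,interpolation=cv2.INTER_CUBIC))
c=snap('wrist','wrist7')
o=get_obs(); print(o['position'],o['ft_force'],o['time'],o['grip_width'])
```

```text
[0.56046003 0.05682616 0.08403144] [-1.47398894 -7.30412018 -5.54275972] 9.6 0.011329803580413246
```

View pics/scene7c.png

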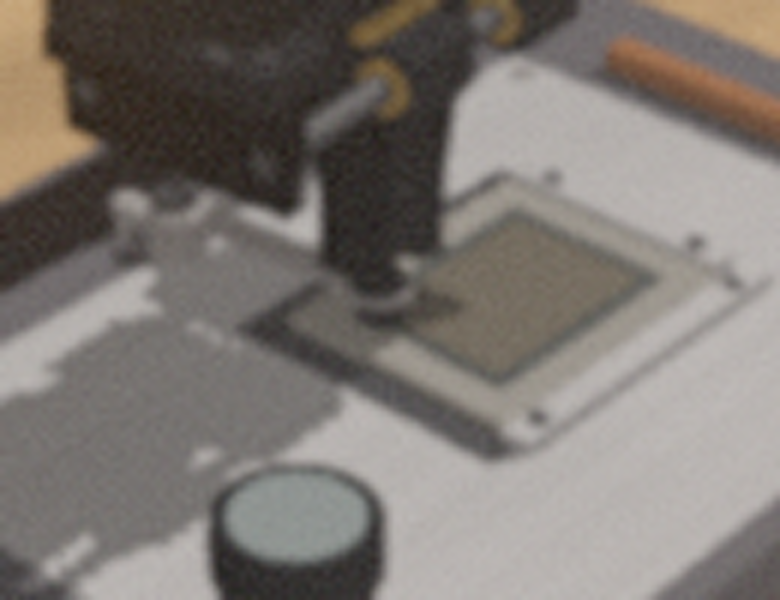

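View pics/wrist7.png

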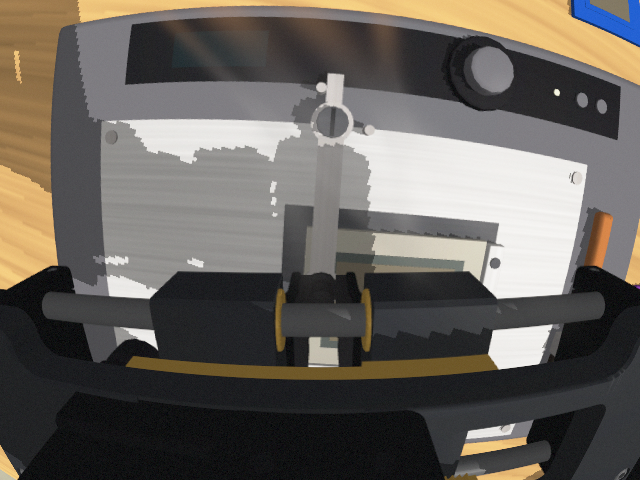

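Call:
arm_command --plan '[[[0, 0.02, 0], 0], [[0, 0.02, 0], 0]]'

```text
time: 9.8
position: [0.5604, 0.0571, 0.084]
tool_rot: [0.701, 0.103, -0.103, -0.698]
ft_force: [-1.1, -8.0, -5.0]
grip_width: 0.0113
```

Call:
arm_command --plan '[[[0, -0.03, 0], 0], [[0, -0.06, 0], 0], [[0, -0.06, -0.05], 0], [[0, -0.06, -0.08], 0], [[0, -0.06, -0.08], 0]]'

```text
time: 10.3
position: [0.5611, 0.0565, 0.0824]
tool_rot: [0.7, 0.104, -0.102, -0.699]
ft_force: [-1.1, -5.3, -3.8]
grip_width: 0.0109
```

Call:
arm_command --plan '[[[0, 0, -0.02], 0], [[0, 0, -0.04], 0], [[0, 0, -0.04], 0]]'

```text
time: 10.6
position: [0.5613, 0.0566, 0.0816]
tool_rot: [0.7, 0.104, -0.102, -0.699]
ft_force: [0.2, -5.0, -2.5]
grip_width: 0.0113
```

Call:
arm_command --plan '[[[0, 0, -0.02], 0], [[0, 0, -0.04], 0], [[0, 0, -0.04], 0]]'

```text
time: 10.9
position: [0.5616, 0.0566, 0.0808]
tool_rot: [0.7, 0.104, -0.102, -0.699]
ft_force: [-0.3, -6.1, -1.7]
grip_width: 0.0109
```

Call:
arm_command --plan '[[[0, 0, -0.02], 0], [[0, 0, -0.02], 0], [[0, 0, -0.02], 0]]'

```text
time: 11.2
position: [0.5616, 0.0566, 0.0804]
tool_rot: [0.7, 0.104, -0.102, -0.699]
ft_force: [-0.3, -5.2, -1.8]
grip_width: 0.0115
```

Call:
arm_command --plan '[[[0, -0.03, -0.02], 0], [[0, -0.05, -0.02], 0], [[0, -0.05, -0.02], 0]]'

```text
time: 11.5
position: [0.5617, 0.0563, 0.0799]
tool_rot: [0.7, 0.104, -0.101, -0.699]
ft_force: [2.1, -3.1, 0.6]
grip_width: 0.0115
```

Call:
arm_command --plan '[[[0, 0, 0], 0], [[0, 0, 0], 0], [[0, 0, 0], 0], [[0, 0, 0], 0]]' --fingers -0.3

```text
time: 11.9
position: [0.5593, 0.0571, 0.0788]
tool_rot: [-0.699, -0.103, 0.103, 0.7]
ft_force: [-0.7, -0.2, 1.1]
grip_width: 0.0285
```

Call:
arm_command --plan '[[[0, 0, 0.6], 0], [[0, 0, 1.5], 0], [[0, 0, 3], 0], [[0, 0, 4.5], 0], [[0, 0, 4.5], 0]]'

```text
time: 12.4
position: [0.5633, 0.0566, 0.1966]
tool_rot: [0.7, 0.107, -0.099, -0.699]
ft_force: [0.3, 0.3, 0.1]
grip_width: 0.0304
```

Run:
```python
from h import *
c=snap('scene','scene8');cv2.imwrite('pics/scene8c.png',cv2.resize(c['pixels'][220:320,240:370,::-1],None,fx=6,fy=6,interpolation=cv2.INTER_CUBIC))
c=snap('wrist','wrist8')
o=get_obs(); print(o['position'],o['ft_force'],o['time'],o['grip_width'])
```

```text
[0.56002884 0.05678503 0.19236429] [ 0.05934769 -0.39149382 -0.21969178] 12.5 0.030228211000068526
```

View pics/scene8c.png

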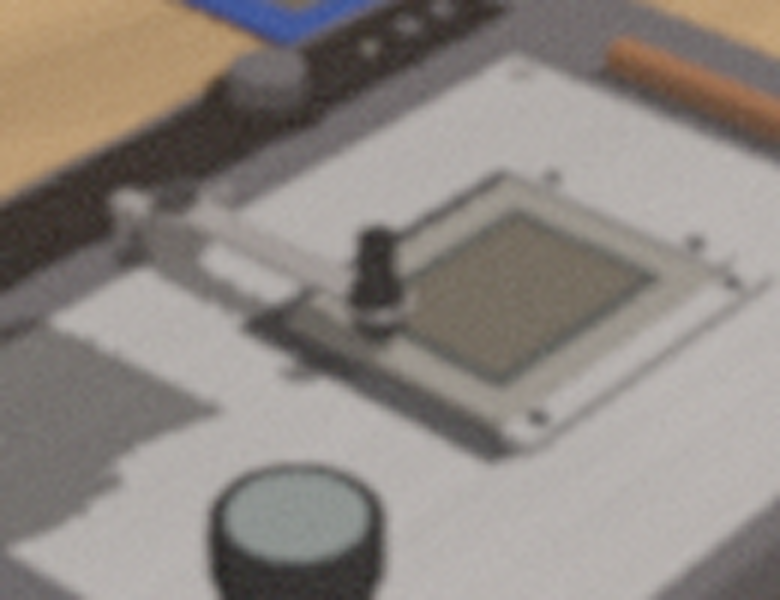

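View pics/wrist8.png

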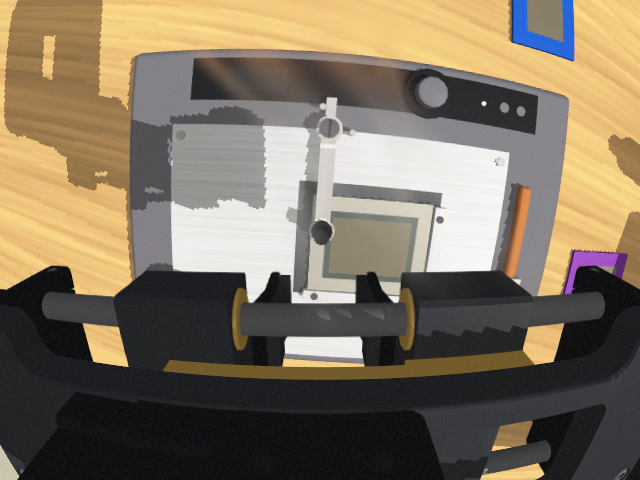

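Run:
```python
from h import *
im=np.load('pics/wrist8.npz')['im'][:,:,::-1]
cv2.imwrite('pics/w8c.png',cv2.resize(im[60:260,270:460],None,fx=3,fy=3,interpolation=cv2.INTER_CUBIC) if 0 else cv2.resize(im[60:255,280:455],None,fx=3.07,fy=3.07,interpolation=cv2.INTER_CUBIC))
a=cv2.resize(im[85:250,290:450],None,fx=3.6,fy=3.6,interpolation=cv2.INTER_CUBIC);cv2.imwrite('pics/w8c.png',a)
```

```text
(no output)
```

View pics/w8c.png

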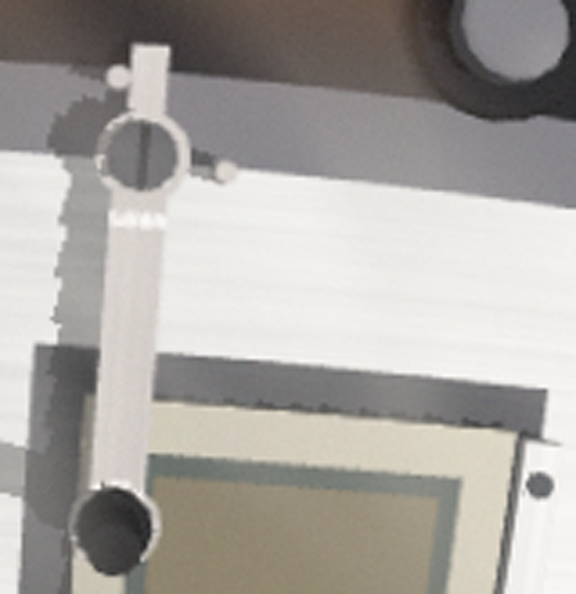

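Run:
```python
from h import *
W=load('wrist8');f=lambda x,y:(x/3.6+290,y/3.6+85)
H=planez(ray(W,f(144,155),1),.069);k=planez(ray(W,f(111,545),1),.095);b=planez(ray(W,f(516,32),1),.067)
print(H,k,b,np.hypot(*(k-H)[:2]),np.degrees(np.arctan2(*(k-H)[[1,0]])),'yaw',np.degrees(np.arctan2(*(b-H)[[1,0]])-np.arctan2(78,-38)))
yaw=.2145;c,s=np.cos(yaw),np.sin(yaw)
for p in [(90,395),(518,430)]:
    X=planez(ray(W,f(*p),1),.060)[:2]-H[:2]; print(c*X[0]+s*X[1]-.075,-s*X[0]+c*X[1]-.023)
```

```text
[0.48372989 0.03835051 0.069     ] [0.56069051 0.05435698 0.095     ] [0.43147766 0.10745861 0.067     ] 0.0786075310335552 11.749025728759483 yaw 11.118319677207968
-0.021307400448196193 -0.030590582578380855
-0.021937880060355103 0.06795879633830232
```

Call:
arm_command --plan '[[[-2, 0.8, 0], 0], [[-4, 1.6, 0], 0], [[-5.15, 1.98, 0], 0], [[-5.15, 1.98, -2], 0], [[-5.15, 1.98, -3.2], 0]]' --fingers -1

```text
time: 13.0
position: [0.4282, 0.1067, 0.1101]
tool_rot: [-0.699, -0.102, 0.104, 0.7]
ft_force: [0.7, 0.6, -0.2]
grip_width: 0.0023
```

Call:
arm_command --plan '[[[0, 0, -0.8], 0], [[0, 0, -0.8], 0], [[0, 0, -0.8], 0]]'

```text
time: 13.3
position: [0.4301, 0.1061, 0.0907]
tool_rot: [-0.699, -0.102, 0.104, 0.7]
ft_force: [0.6, -0.2, -0.2]
grip_width: 0.0004
```

Run:
```python
from h import *
c=snap('scene','scene9');cv2.imwrite('pics/scene9c.png',cv2.resize(c['pixels'][180:300,220:350,::-1],None,fx=5,fy=5,interpolation=cv2.INTER_CUBIC))
o=get_obs(); print(o['position'],o['ft_force'],o['time'],o['grip_width'])
```

```text
[0.43095462 0.10603194 0.09144657] [-0.18713752 -0.09854532  0.30108067] 13.35 0.000884081483755152
```

View pics/scene9c.png

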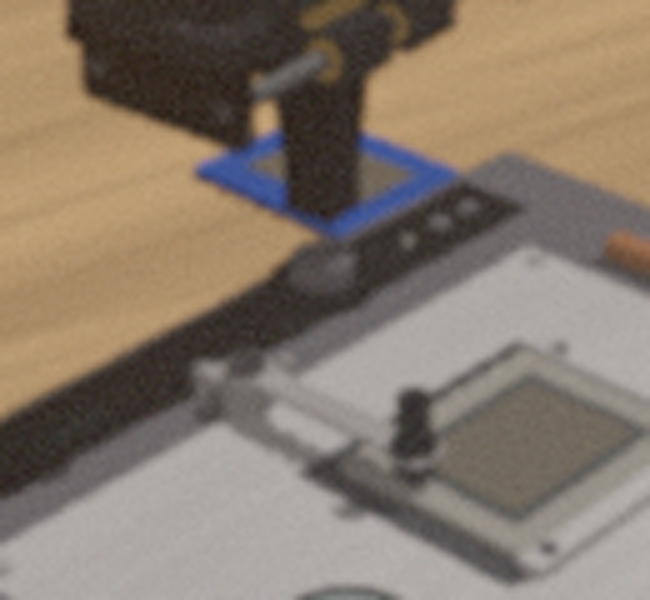

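Call:
arm_command --plan '[[[0, 0, -0.5], 0], [[0, 0, -0.9], 0], [[0, 0, -1.0], 0], [[0, 0, -1.0], 0]]'

```text
time: 13.75
position: [0.432, 0.106, 0.0669]
tool_rot: [0.7, 0.103, -0.102, -0.7]
ft_force: [1.0, 0.2, 4.4]
grip_width: 0.0007
```

Call:
arm_command --plan '[[[0, 0, -0.06], 0], [[0, 0, -0.12], 0], [[0, 0, -0.12], 0]]'

```text
time: 14.05
position: [0.4321, 0.106, 0.0652]
tool_rot: [0.7, 0.104, -0.102, -0.699]
ft_force: [-0.6, 0.1, 15.9]
grip_width: 0.0003
```

Run:
```python
from h import *
c=snap('scene','scene10');cv2.imwrite('pics/scene10c.png',cv2.resize(c['pixels'][200:270,240:330,::-1],None,fx=8,fy=8,interpolation=cv2.INTER_CUBIC))
c=snap('wrist','wrist10')
for i in range(3):
  o=get_obs(); print(o['position'],o['ft_force'],o['moment'],o['time'],o['grip_width'])
from scipy.spatial.transform import Rotation as R
print(R.from_quat(o['tool_rot']).as_matrix().round(3))
```

```text
[0.43206321 0.10602592 0.06518285] [-0.45629168  0.38011133 17.08747848] [0.04302764 0.14171416 0.00175721] 14.15 0.0005764865773501861
[0.43206321 0.10602592 0.06518285] [-0.45629168  0.38011133 17.08747848] [0.04302764 0.14171416 0.00175721] 14.15 0.0005764865773501861
[0.43206321 0.10602592 0.06518285] [-0.45629168  0.38011133 17.08747848] [0.04302764 0.14171416 0.00175721] 14.15 0.0005764865773501861
[[ 0.958  0.003 -0.288]
 [ 0.288 -0.     0.958]
 [ 0.003 -1.    -0.001]]
```

View pics/scene10c.png

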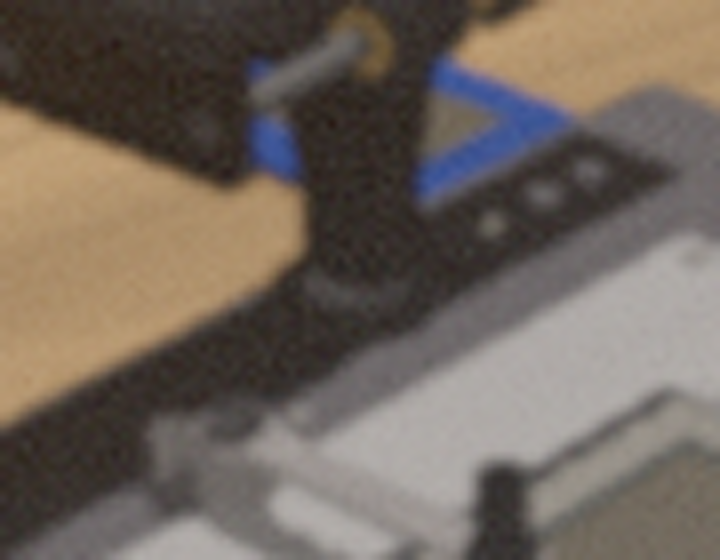

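View pics/wrist10.png

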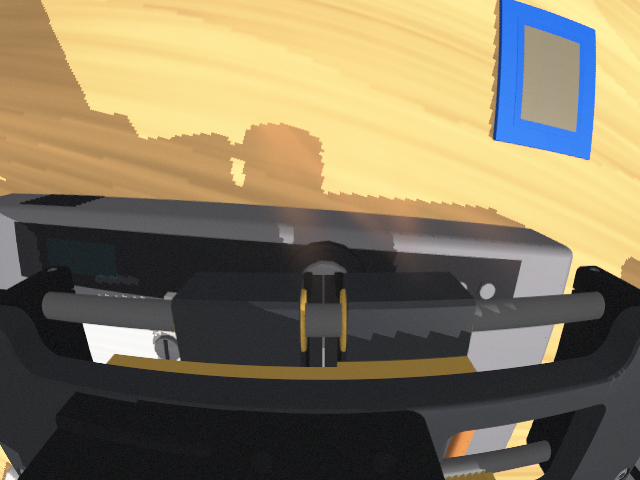

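Run:
```python
from h import *
im=np.load('pics/wrist10.npz')['im'][:,:,::-1]
cv2.imwrite('pics/w10c.png',cv2.resize(im[225:305,260:390],None,fx=6,fy=6,interpolation=cv2.INTER_CUBIC))
```

```text
(no output)
```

View pics/w10c.png

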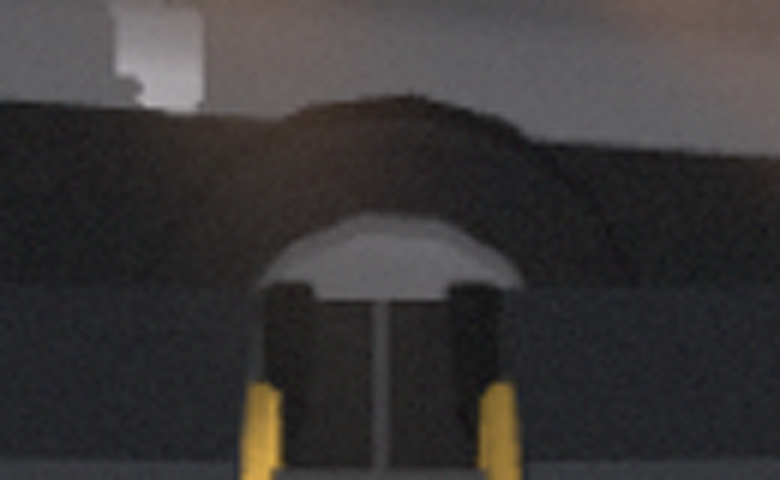

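Run:
```python
from h import *
W=load('wrist10'); print('cam',-W[1].T@W[2])
c,s=np.cos(.2145),np.sin(.2145)
B=np.array([.4308,.1063])
for z in (.067,.064,.061): print(z,projf(W,np.array([*(B-.013*np.array([c,s])),z])),'ctr',projf(W,np.array([*B,z])),'tcp',projf(W,np.array([.4321,.1060,z])),'w',projf(W,np.array([*(B+.013*np.array([-s,c])),z]))-projf(W,np.array([*(B-.013*np.array([-s,c])),z])))
W=load('wrist8'); print('up',projf(W,np.array([*B,.067])))
```

```text
cam [0.36611054 0.08596688 0.2264726 ]
0.067 [327.2620337  265.73032886] ctr [324.98940511 292.03852558] tcp [323.56426427 294.31930235] w [55.66827477  3.95493268]
0.064 [327.19423426 263.61591908] ctr [324.96080456 289.56055486] tcp [323.55850599 291.81198949] w [54.78056783  3.90546099]
0.061 [327.12857521 261.57045586] ctr [324.93305012 287.15931019] tcp [323.55291201 289.38192358] w [53.91916042  3.85677519]
up [432.23108309  92.59377392]
```

Call:
arm_command --plan '[[[0, 0, 0.2], 0], [[0, 0, 1], 0], [[0, 0, 2.5], 0], [[0, 0, 4.5], 0], [[0, 0, 4.5], 0]]'

```text
time: 14.65
position: [0.4344, 0.1062, 0.181]
tool_rot: [0.7, 0.107, -0.099, -0.699]
ft_force: [0.4, 0.5, -0.5]
grip_width: 0.0005
```

Run:
```python
from h import *
c=snap('wrist','wrist11')
o=get_obs(); print(o['position'],o['ft_force'],o['time'])
```

```text
[0.43271872 0.10609156 0.17866505] [-0.13502662  0.15787908  0.28939932] 14.7
```

View pics/wrist11.png

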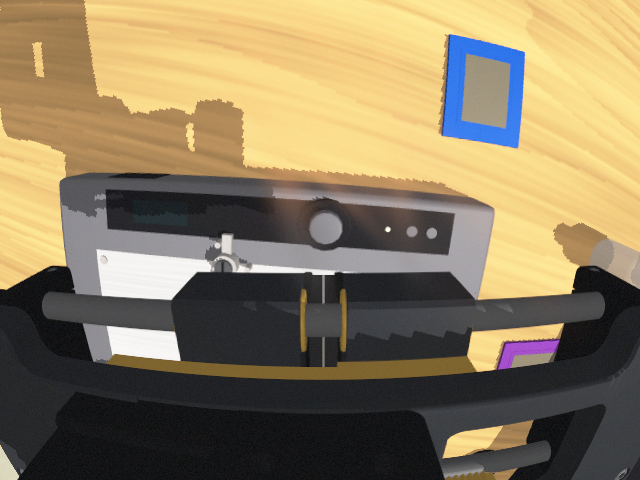

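Call:
arm_command --plan '[[[-0.05, 0, -2], 0], [[-0.05, 0, -3.8], 0], [[-0.05, 0, -4.2], 0], [[-0.05, 0, -4.2], 0]]'

```text
time: 15.1
position: [0.4264, 0.106, 0.0691]
tool_rot: [-0.699, -0.099, 0.106, 0.7]
ft_force: [-3.0, -1.3, 3.3]
grip_width: 0.0007
```

Call:
arm_command --plan '[[[0, 0, -0.06], 0], [[0, 0, -0.06], 0]]'

```text
time: 15.3
position: [0.4302, 0.1061, 0.0706]
tool_rot: [0.7, 0.103, -0.102, -0.7]
ft_force: [-0.6, -0.1, 2.4]
grip_width: 0.0003
```

Call:
arm_command --plan '[[[0, 0, -0.06], 0], [[0, 0, -0.06], 0]]'

```text
time: 15.5
position: [0.4307, 0.1061, 0.069]
tool_rot: [0.7, 0.104, -0.102, -0.699]
ft_force: [-1.6, -0.4, 2.1]
grip_width: -0.0001
```

Call:
arm_command --plan '[[[0, 0, -0.06], 0], [[0, 0, -0.06], 0]]'

```text
time: 15.7
position: [0.4307, 0.1061, 0.067]
tool_rot: [0.7, 0.103, -0.102, -0.7]
ft_force: [-0.6, 0.4, 3.1]
grip_width: 0.0005
```

Call:
arm_command --plan '[[[0, 0, -0.06], 0], [[0, 0, -0.06], 0]]'

```text
time: 15.9
position: [0.4307, 0.1061, 0.0654]
tool_rot: [0.7, 0.103, -0.102, -0.7]
ft_force: [-0.8, 0.5, 6.5]
grip_width: 0.0003
```

Call:
arm_command --plan '[[[0, 0, -0.05], 0], [[0, 0, -0.05], 0], [[0, 0, -0.05], 0]]'

```text
time: 16.2
position: [0.4307, 0.1061, 0.0652]
tool_rot: [0.7, 0.104, -0.102, -0.699]
ft_force: [-2.1, 0.7, 18.3]
grip_width: 0.0006
```

Call:
arm_command --plan '[[[0, 0, 0.2], 0], [[0, 0, 1], 0], [[0, 0, 2.5], 0], [[0, 0, 4.5], 0], [[0, 0, 4.5], 0]]'

```text
time: 16.7
position: [0.4343, 0.106, 0.1811]
tool_rot: [0.7, 0.108, -0.098, -0.699]
ft_force: [0.4, -1.2, -0.2]
grip_width: 0.0003
```

Call:
arm_command --plan '[[[2, -0.8, 0], -0.8], [[4, -1.6, 0], -0.8], [[5.16, -2.02, 0], -0.8], [[5.16, -2.02, 0], -0.8], [[5.16, -2.02, 0], -0.8]]' --fingers -0.3

```text
time: 17.2
position: [0.5585, 0.0551, 0.1747]
tool_rot: [-0.703, -0.077, 0.079, 0.703]
ft_force: [-0.2, 0.2, 0.6]
grip_width: 0.0282
```

Run:
```python
from h import *
c=snap('wrist','wrist12'); im=c['pixels'][:,:,::-1]
cv2.imwrite('pics/w12c.png',cv2.resize(im[85:300,270:450],None,fx=2.7,fy=2.7,interpolation=cv2.INTER_CUBIC))
o=get_obs(); print(o['position'],o['ft_force'],o['time'],o['grip_width'])
```

```text
[0.55726059 0.0556672  0.17476843] [-0.34530481  0.27266689 -0.09293674] 17.25 0.029092024957360893
```

View pics/w12c.png

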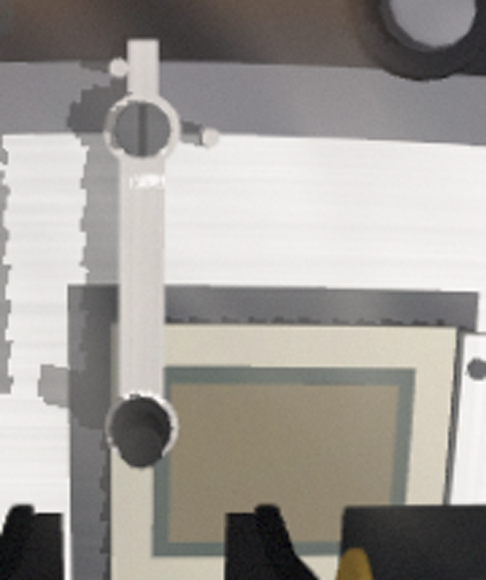

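Call:
arm_command --plan '[[[0.1, 0, -1.5], 0], [[0.1, 0, -3.0], 0], [[0.1, 0, -3.5], 0], [[0.1, 0, -3.7], 0], [[0.1, 0, -3.7], 0]]'

```text
time: 17.75
position: [0.5609, 0.0559, 0.0839]
tool_rot: [-0.703, -0.078, 0.079, 0.703]
ft_force: [0.7, -0.8, 0.1]
grip_width: 0.0301
```

Run:
```python
from h import *
c=snap('scene','scene13');cv2.imwrite('pics/scene13c.png',cv2.resize(c['pixels'][220:320,240:370,::-1],None,fx=6,fy=6,interpolation=cv2.INTER_CUBIC))
o=get_obs(); print(o['position'],o['ft_force'],o['time'],o['grip_width'])
```

```text
[0.56175877 0.05573969 0.08469588] [-0.31310989  0.07447346  0.35424032] 17.8 0.03066676292642846
```

View pics/scene13c.png

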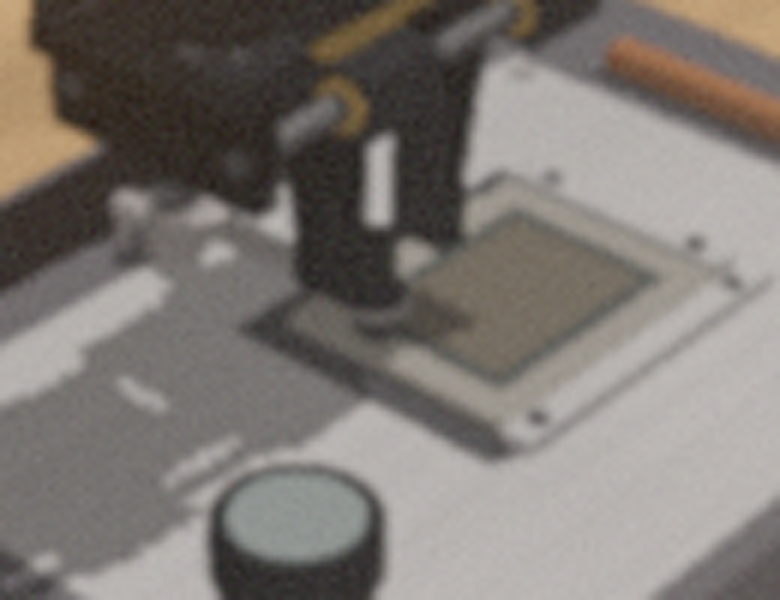

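Call:
arm_command --plan '[[[-0.03, -0.03, -0.06], 0], [[-0.03, -0.03, -0.06], 0]]'

```text
time: 18.0
position: [0.5612, 0.0547, 0.0835]
tool_rot: [0.703, 0.079, -0.078, -0.703]
ft_force: [0.4, -0.5, -0.3]
grip_width: 0.0303
```

Call:
arm_command --plan '[[[0, 0, 0], 0], [[0, 0, 0], 0], [[0, 0, 0], 0], [[0, 0, 0], 0], [[0, 0, 0], 0]]' --fingers -1 --force 15

```text
time: 18.5
position: [0.5608, 0.0547, 0.0825]
tool_rot: [0.703, 0.078, -0.078, -0.703]
ft_force: [-0.4, -1.7, 1.4]
grip_width: 0.0111
```

Call:
arm_command --plan '[[[0, 0, 0.05], 0], [[0, 0, 0.1], 0], [[0, 0, 0.15], 0], [[-0.01, 0, 0.2], 0], [[-0.02, 0, 0.2], 0]]'

```text
time: 19.0
position: [0.5594, 0.0547, 0.0869]
tool_rot: [-0.703, -0.078, 0.079, 0.703]
ft_force: [-0.2, -0.8, -6.0]
grip_width: 0.0113
```

```bash
sed -i 's/r=.0785/r=.0778/' arc.py; python3 arc.py .5597 .0547 12.5 11 9 7 5 3
python3 - <<'E'
from arc import C
for a0,step in [(3,3),(-12,3),(-27,3),(-42,3)]:
    print(a0,[(((C(a0-i*step)-C(a0))/.025).round(2)).tolist() for i in range(1,6)],C(a0-15).round(4))
E
```

```text
11.0 [ 0.04 -0.08] -0.3 [0.5608 0.0526]
9.0 [ 0.06 -0.19] -0.7 [0.5612 0.05  ]
7.0 [ 0.08 -0.3 ] -1.1 [0.5616 0.0473]
5.0 [ 0.09 -0.4 ] -1.5 [0.5619 0.0446]
3.0 [ 0.1  -0.51] -1.9 [0.5621 0.0419]
3 [[0.0, -0.16], [0.0, -0.33], [-0.01, -0.49], [-0.03, -0.65], [-0.06, -0.81]] [0.5605 0.0216]
-12 [[-0.04, -0.16], [-0.08, -0.31], [-0.14, -0.47], [-0.2, -0.62], [-0.27, -0.77]] [0.5537 0.0025]
-27 [[-0.08, -0.14], [-0.16, -0.28], [-0.26, -0.42], [-0.35, -0.55], [-0.46, -0.67]] [ 0.5422 -0.0143]
-42 [[-0.11, -0.12], [-0.23, -0.23], [-0.35, -0.34], [-0.48, -0.44], [-0.62, -0.53]] [ 0.5268 -0.0274]
```

Call:
arm_command --plan '[[[0.02, -0.08, 0], -0.3], [[0.04, -0.19, 0], -0.7], [[0.05, -0.3, 0], -1.1], [[0.06, -0.4, 0], -1.5], [[0.07, -0.51, 0], -1.9]]'

```text
time: 19.5
position: [0.5609, 0.0438, 0.0869]
tool_rot: [-0.706, -0.018, 0.019, 0.708]
ft_force: [-1.0, 5.0, -5.2]
grip_width: 0.011
```

Call:
arm_command --plan '[[[0, -0.16, 0], -0.6], [[0, -0.33, 0], -1.2], [[-0.01, -0.49, 0], -1.8], [[-0.03, -0.65, 0], -2.4], [[-0.06, -0.81, 0], -3.0]]'

```text
time: 20.0
position: [0.5599, 0.0235, 0.087]
tool_rot: [-0.702, 0.074, -0.074, 0.704]
ft_force: [0.6, 4.8, -5.0]
grip_width: 0.0113
```

Call:
arm_command --plan '[[[-0.04, -0.16, 0], -0.6], [[-0.08, -0.31, 0], -1.2], [[-0.14, -0.47, 0], -1.8], [[-0.2, -0.62, 0], -2.4], [[-0.27, -0.77, 0], -3.0]]'

```text
time: 20.5
position: [0.5536, 0.0042, 0.0871]
tool_rot: [-0.686, 0.165, -0.165, 0.689]
ft_force: [0.7, 5.0, -5.6]
grip_width: 0.0111
```

Call:
arm_command --plan '[[[-0.08, -0.14, 0], -0.6], [[-0.16, -0.28, 0], -1.2], [[-0.26, -0.42, 0], -1.8], [[-0.35, -0.55, 0], -2.4], [[-0.46, -0.67, 0], -3.0]]'

```text
time: 21.0
position: [0.5427, -0.0127, 0.0872]
tool_rot: [-0.659, 0.253, -0.254, 0.661]
ft_force: [1.9, 5.8, -6.3]
grip_width: 0.0114
```

Call:
arm_command --plan '[[[-0.11, -0.12, 0], -0.6], [[-0.23, -0.23, 0], -1.2], [[-0.35, -0.34, 0], -1.8]]'

```text
time: 21.3
position: [0.5342, -0.0212, 0.0873]
tool_rot: [-0.637, 0.304, -0.305, 0.639]
ft_force: [2.8, 5.9, -7.1]
grip_width: 0.0113
```

Call:
arm_command --plan '[[[-0.1, -0.04, 0], -0.4], [[-0.19, -0.1, 0], -0.8], [[-0.28, -0.16, 0], -1.2]]'

```text
time: 21.6
position: [0.5282, -0.0258, 0.0875]
tool_rot: [-0.62, 0.336, -0.338, 0.623]
ft_force: [2.5, 3.7, -6.1]
grip_width: 0.0113
```

Call:
arm_command --plan '[[[-0.05, -0.03, 0], -0.2], [[-0.05, -0.03, 0], -0.2]]'

```text
time: 21.8
position: [0.527, -0.0266, 0.0876]
tool_rot: [-0.617, 0.341, -0.344, 0.62]
ft_force: [2.8, 4.5, -6.1]
grip_width: 0.0108
```

Call:
arm_command --plan '[[[-0.04, -0.02, 0], -0.2], [[-0.04, -0.02, 0], -0.2]]'

```text
time: 22.0
position: [0.5262, -0.0271, 0.0876]
tool_rot: [-0.614, 0.347, -0.349, 0.617]
ft_force: [3.0, 4.9, -6.1]
grip_width: 0.0113
```

Call:
arm_command --plan '[[[-0.04, -0.02, 0], -0.2], [[-0.04, -0.02, 0], -0.2]]'

```text
time: 22.2
position: [0.5252, -0.0276, 0.0876]
tool_rot: [-0.611, 0.352, -0.354, 0.614]
ft_force: [3.6, 4.6, -5.3]
grip_width: 0.0112
```

Call:
arm_command --plan '[[[-0.035, -0.02, 0], -0.15], [[-0.07, -0.04, 0], -0.3]]'

```text
time: 22.4
position: [0.5236, -0.0287, 0.0876]
tool_rot: [-0.607, 0.36, -0.362, 0.609]
ft_force: [3.6, 4.4, -4.9]
grip_width: 0.011
```

Call:
arm_command --plan '[[[-0.035, -0.02, 0], -0.15], [[-0.035, -0.02, 0], -0.15]]'

```text
time: 22.6
position: [0.5227, -0.0292, 0.0877]
tool_rot: [-0.604, 0.364, -0.366, 0.607]
ft_force: [3.4, 4.7, -5.9]
grip_width: 0.0116
```

Call:
arm_command --plan '[[[-0.035, -0.02, 0], -0.15], [[-0.035, -0.02, 0], -0.15]]'

```text
time: 22.8
position: [0.522, -0.0297, 0.0877]
tool_rot: [-0.602, 0.368, -0.37, 0.604]
ft_force: [4.0, 5.4, -5.9]
grip_width: 0.0113
```

Call:
arm_command --plan '[[[-0.02, -0.01, 0], -0.1], [[-0.02, -0.01, 0], -0.1]]'

```text
time: 23.0
position: [0.5216, -0.03, 0.0877]
tool_rot: [-0.6, 0.37, -0.373, 0.603]
ft_force: [4.3, 3.1, -5.9]
grip_width: 0.0111
```

Call:
arm_command --plan '[[[-0.02, -0.01, 0], -0.1], [[-0.02, -0.01, 0], -0.1]]'

```text
time: 23.2
position: [0.5211, -0.0302, 0.0877]
tool_rot: [-0.599, 0.373, -0.376, 0.601]
ft_force: [3.8, 3.7, -5.7]
grip_width: 0.011
```

Call:
arm_command --plan '[[[-0.02, -0.01, 0], -0.1], [[-0.02, -0.01, 0], -0.1]]'

```text
time: 23.4
position: [0.5206, -0.0305, 0.0877]
tool_rot: [-0.597, 0.376, -0.378, 0.6]
ft_force: [3.6, 3.9, -5.3]
grip_width: 0.0112
```

Call:
arm_command --plan '[[[-0.02, -0.01, 0], -0.1], [[-0.02, -0.01, 0], -0.1]]'

```text
time: 23.6
position: [0.5201, -0.0308, 0.0877]
tool_rot: [-0.595, 0.378, -0.381, 0.598]
ft_force: [4.2, 4.8, -6.1]
grip_width: 0.0112
```

Call:
arm_command --plan '[[[-0.02, -0.01, 0], -0.1], [[-0.02, -0.01, 0], -0.1]]'

```text
time: 23.8
position: [0.5196, -0.031, 0.0877]
tool_rot: [-0.594, 0.381, -0.384, 0.596]
ft_force: [5.1, 4.8, -6.2]
grip_width: 0.0112
```

Call:
arm_command --plan '[[[-0.02, -0.01, 0], -0.1], [[-0.02, -0.01, 0], -0.1]]'

```text
time: 24.0
position: [0.5191, -0.0313, 0.0877]
tool_rot: [-0.592, 0.383, -0.386, 0.595]
ft_force: [4.1, 4.5, -6.7]
grip_width: 0.0108
```

Call:
arm_command --plan '[[[-0.02, -0.01, 0], -0.1], [[-0.02, -0.01, 0], -0.1]]'

```text
time: 24.2
position: [0.5186, -0.0316, 0.0877]
tool_rot: [-0.59, 0.386, -0.389, 0.593]
ft_force: [3.9, 4.8, -5.8]
grip_width: 0.0113
```

Call:
arm_command --plan '[[[-0.02, -0.01, 0], -0.1], [[-0.02, -0.01, 0], -0.1]]'

```text
time: 24.4
position: [0.5181, -0.0318, 0.0877]
tool_rot: [-0.589, 0.388, -0.391, 0.591]
ft_force: [3.5, 4.4, -5.9]
grip_width: 0.011
```

Call:
arm_command --plan '[[[-0.02, -0.01, 0], -0.1], [[-0.02, -0.01, 0], -0.1]]'

```text
time: 24.6
position: [0.5179, -0.0319, 0.0877]
tool_rot: [-0.587, 0.391, -0.394, 0.59]
ft_force: [4.1, 5.3, -5.9]
grip_width: 0.0112
```

Call:
arm_command --plan '[[[-0.02, -0.01, 0], -0.1], [[-0.02, -0.01, 0], -0.1]]'

```text
time: 24.8
position: [0.5177, -0.032, 0.0878]
tool_rot: [-0.585, 0.393, -0.397, 0.588]
ft_force: [4.1, 6.3, -6.2]
grip_width: 0.0115
```

Call:
arm_command --plan '[[[-0.02, -0.01, 0], -0.1], [[-0.02, -0.01, 0], -0.1]]'

```text
time: 25.0
position: [0.5174, -0.0321, 0.0878]
tool_rot: [-0.583, 0.396, -0.399, 0.587]
ft_force: [5.7, 6.7, -6.3]
grip_width: 0.011
```

Call:
arm_command --plan '[[[0.02, 0.01, 0], 0], [[0.04, 0.02, -0.04], 0], [[0.05, 0.025, -0.1], 0], [[0.05, 0.025, -0.16], 0], [[0.05, 0.025, -0.16], 0]]'

```text
time: 25.5
position: [0.5185, -0.0328, 0.084]
tool_rot: [-0.584, 0.395, -0.399, 0.586]
ft_force: [4.4, 2.9, -3.1]
grip_width: 0.011
```

Call:
arm_command --plan '[[[0, 0, -0.04], 0], [[0, 0, -0.06], 0], [[0, 0, -0.06], 0]]'

```text
time: 25.8
position: [0.5187, -0.033, 0.0828]
tool_rot: [-0.584, 0.395, -0.4, 0.586]
ft_force: [4.8, 2.6, -1.8]
grip_width: 0.011
```

Call:
arm_command --plan '[[[0.02, 0.01, -0.03], 0], [[0.035, 0.018, -0.05], 0], [[0.035, 0.018, -0.05], 0]]'

```text
time: 26.1
position: [0.519, -0.033, 0.0814]
tool_rot: [-0.584, 0.395, -0.399, 0.586]
ft_force: [4.8, 0.4, 0.1]
grip_width: 0.0111
```

Call:
arm_command --plan '[[[0.02, 0.01, 0], 0], [[0.02, 0.01, 0], 0]]'

```text
time: 26.3
position: [0.5192, -0.0329, 0.0814]
tool_rot: [-0.585, 0.395, -0.399, 0.586]
ft_force: [5.2, -0.7, 0.0]
grip_width: 0.0111
```

Call:
arm_command --plan '[[[0, 0, 0], 0], [[0, 0, 0], 0], [[0, 0, 0], 0], [[0, 0, 0], 0]]' --fingers -0.3

```text
time: 26.7
position: [0.5149, -0.0315, 0.0802]
tool_rot: [0.586, -0.398, 0.396, -0.585]
ft_force: [-0.7, -0.3, -0.4]
grip_width: 0.0289
```

Call:
arm_command --plan '[[[0, 0, 0.6], 0], [[0, 0, 1.5], 0], [[0, 0, 3], 0], [[0, 0, 4.5], 0], [[0, 0, 4.5], 0]]'

```text
time: 27.2
position: [0.5191, -0.0325, 0.1974]
tool_rot: [-0.584, 0.394, -0.4, 0.586]
ft_force: [0.8, 0.1, -0.4]
grip_width: 0.0306
```

Run:
```python
from h import *
c=snap('wrist','wrist14'); im=c['pixels'][:,:,::-1]
cv2.imwrite('pics/w14c.png',cv2.resize(im[60:280,270:530],None,fx=2.7,fy=2.7,interpolation=cv2.INTER_CUBIC))
o=get_obs(); print(o['position'],o['ft_force'],o['time'],o['grip_width'])
```

```text
[ 0.5174969  -0.03208059  0.19514567] [ 0.04823816 -0.14207201 -0.34013531] 27.25 0.03038523065108291
```

View pics/w14c.png

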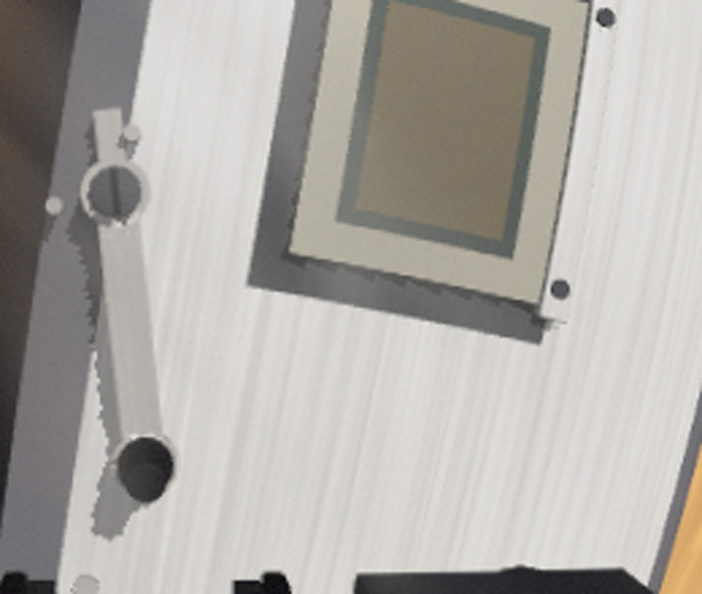

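Run:
```python
from h import *
W=load('wrist14');f=lambda x,y:(x/2.7+270,y/2.7+60)
H=planez(ray(W,f(115,193),1),.069);k=planez(ray(W,f(146,477),1),.093)
a=np.degrees(np.arctan2(*(k-H)[[1,0]]));print(H,k,np.hypot(*(k-H)[:2]),a,'expected',np.degrees(.2145-1.3))
yaw=.2145;c,s=np.cos(yaw),np.sin(yaw)
for p in [(290,253),(543,303)]:
    X=planez(ray(W,f(*p),1),.060)[:2]-H[:2]; print(c*X[0]+s*X[1]-.075,-s*X[0]+c*X[1]-.023)
```

```text
[0.48432519 0.03736207 0.069     ] [ 0.52099921 -0.03127751  0.093     ] 0.07782271998608588 -61.88448213883315 expected -62.194568661450866
-0.02115270760513016 -0.03141435718969573
0.06163564662909497 -0.03023025839600954
```

Call:
arm_command --plan '[[[-1, 3, 1], 0], [[-2, 6, 1], 0], [[-2, 6, 1], 0], [[-2, 6, 1], 0]]'

```text
time: 27.65
position: [0.4623, 0.1217, 0.2167]
tool_rot: [0.587, -0.398, 0.394, -0.585]
ft_force: [-0.4, -0.4, 0.0]
grip_width: 0.0306
```

Run:
```python
from h import *
c=snap('scene','scene15');cv2.imwrite('pics/scene15c.png',cv2.resize(c['pixels'][180:400,160:440,::-1],None,fx=2.7,fy=2.7,interpolation=cv2.INTER_CUBIC))
print(get_obs()['joint_velocities'].round(3))
```

```text
[-0.067  0.012 -0.027 -0.038 -0.018 -0.056]
```

View pics/scene15c.png

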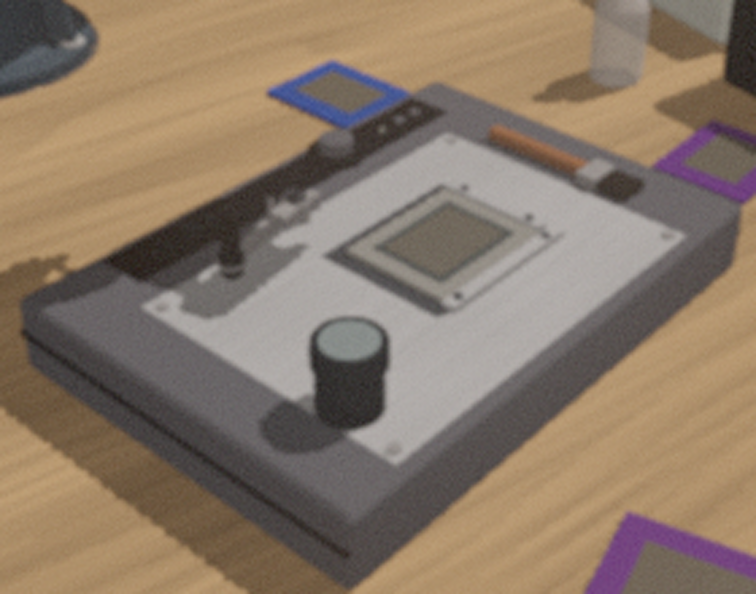

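The clip stands on its parked stop, the slide is in its corner, the loupe and brush look unmoved, and the gripper is clear of everything. I'm handing in.

```bash
python3 -c "
from rig import *
print(hand_in())"
```

```text
the job is handed in; nothing more can be done
None
```

The scan job is done and handed in, with the clip back on its parked stop after about 28 s of the 72 s allowed.

- **Clip on:** I gripped the clip by its knob, lifted it about 6 mm and swung it on. The sideways force held at about 6 N and rose to 8 N at the stop. I let it down until the vertical force was near zero and let go. The picture showed the foot on the slide and the tail against its pin.
- **Scan button:** I pressed it with shut fingers until the force rose sharply, to about 16 N, well above the 5 N for fully down. The tool read about 4 mm higher than expected there, so I pressed a second time to check. That press showed about 6 mm of travel before a hard stop, so the button went all the way down both times. No indicator on the scanner changed in the pictures to confirm a scan.
- **Clip parked:** I gripped the clip again, lifted it, swung it back until the force rose from about 6 N to 8 N at the stop, lowered it and let go.

**Last checks:**
- The clip measured -61.9° against -62.2° expected for parked, with the tail on its pin.
- The slide is in its corner to within my 1–2 mm measuring accuracy; I could not resolve its last millimetre against the fences.
- By eye in the last scene picture, the loupe and brush are where they were.
- The gripper was clear of everything.

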